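Lay out the plate washer's bottles and trough

ROBOT

A 7-joint arm with a two-finger parallel gripper is mounted at the origin on the work surface. World frame = base frame: x ahead of the robot, y to its left, z up, the work surface at z = 0. Lengths are in m, angles in rad, forces in N, time in s.
With the tool pointing down it reaches from about 0.4 to 0.75 m from the base axis. Payload 19.5 kg.
Tool frame: the origin (TCP) lies midway between the tips of the shut fingers; the grasp point (between the pads) lies 19 mm behind it (tcp_to_grasp is the distance from the TCP to the grasp point, in m); z points along the fingers, y is the direction in which the jaws open and shut (so a half turn about z gives the same grasp; the last joint's range is limited). The gripper opens to 85 mm and grips with 20 to 120 N. Pads are 22 mm wide; open, the fingers measure 114 mm over their backs; the gripper's body (76 mm by 85 mm) begins 54 mm behind the grasp point. The pads swing forward as they close: fully open they stand 13 mm farther back than shut.
Start: joints at [-1.226, 0.707, -0.028, 1.485, 0.022, 0.951, -0.075], TCP at [0.217, 0.532, 0.231] pointing down, gripper open.
Joint ranges: [-2.71, 2.71], [-0.32, 2.16], [-1.57, 1.52], [0, 2.45], [-1.46, 4.6], [0, 2.02], [-2.83, 2.83]. Speed limits (rad/s): [1.89, 1.89, 2.57, 2.57, 3.01, 3.01, 3.01].

INTERFACE

Orientations are given as a unit quaternion [x, y, z, w].
In Python, from plant import * gives the robot as it stands.
- The arm moves only by the tool carry_out, never from a script. Its argument "plan" is a list of rows, each an object of numbers: "x", "y", "z": the shift along the tool's x, y, z in m; "wx", "wy", "wz": the turn, a rotation vector about the tool's x, y, z in rad; "hand": the opening, from 0 (shut) to 1 (fully open). In form: [{"x": .., "y": .., "z": .., "wx": .., "wy": .., "wz": .., "hand": ..}, ...]. A call has 1 to 20 rows; each row shifts and turns the commanded pose from where the row before left it, along the tool's axes as they then stand; what a row does not reach is not made up. A row lasts 1/10 s, in which the tool goes at most 50 mm and 8.59 degrees, less where a joint would pass 70% of its speed; a pose out of reach is approached as far as the arm can. A call with a gripper value outside its range is refused whole. The fingers move at their own pace and stop on an object; the grip force is fixed at half the most. Time passes only in rows, so rows that do not move let the fingers close. It gives the time, the measured TCP pose, the force and the opening at its end, in the units of the state.
- read_state(): the state, without advancing time (a new reading comes with each control period).
- snapshot(name): name is "scene" or "top"; returns (picture, depth): 384x512x3 uint8, red, green, blue; 384x512 float32, m along the optical axis (not along the pixel's ray), 0 where there is no reading.
- camera_info(name): a dict with "fov_y" (degrees; the focal length in pixels is half the picture's height over the tangent of half this angle, whatever the lens; pixels are square), "cx", "cy" (the principal point, pixels), "distortion" ([k1, k2, p1, p2, k3] as OpenCV has them; the pictures are not rectified), "R" (3x3) and "t" (3): a world point X has camera coordinates R X + t. Camera axes: x right, y down, z forward; pixel columns grow to the right and rows downward; lengths in m; the calibration is good to about 2 mm. A picture is of the moment at which its call begins. camera_info takes no time and is no camera call.
- finish_job(): hands the job in, once; it reports no verdict.
Trained networks look in the newest picture that a camera, given by its name, has taken for a name from the list of things; names that differ only in an ending like _2 or _b are one class to them, and where a whole thing is asked for, a point or a joint stands for the part that bears it (a point fixed in the world has none). Each returns a list of dicts, best first, with "score" (0 to 1); they miss things now and then, are a little off and sometimes report something else, mostly with a low value. They report only what shows in the picture. A call takes as long as a camera call. They do not tell look-alikes from the thing itself.
- spot_in(camera, name): "xyz" ([x, y, z] in m, in the coordinates of the camera as it stood for that picture, good to about 4 mm: the middle of the surface that is visible of it).
- mark_of(camera, name): "xyz" ([x, y, z] in m, in the coordinates of the camera as it stood for that picture, good to about 4 mm: a listed point, or the origin of a listed thing).
The state is a dict: "time_s": time; "joint_pos": joint angles; "qvel": joint speeds; "tau": joint torques, N m; "eef_pos": TCP position; "tcp_rot": TCP orientation; "ft_force": force on the tool from outside, world axes, zero at the start; "ft_torque": the same for the moment, N m; "opening": finger opening in m.
Only numpy, scipy, OpenCV 4.12 (cv2) and the standard library are available. Lean on these libraries where they do the work, as an engineer would, in place of code of your own. Each camera call takes 0.05 s, during which the arm holds its last target.

TASK

Set out the plate washer's bench for a run: in the white foam bed stand the green-capped bottle in the recess next to the white-capped bottle, and the blue-capped one in the recess between the green-capped and the red-capped bottles, leaving the white- and red-capped ones where they are and never tipping a bottle over. Also seat the open white trough in the black carrier, and after that put the yellow lid on top of the trough so that it is closed; let go of everything.

Things in the scene. Friction and masses are not known exactly. Their poses are not given: they have to be found in the camera images.
- green_c (a point): Green-capped screw-cap sample bottle, whitish plastic: body 50 mm diameter up to 64 mm, tapering to a neck, then the green cap, 38 mm diameter, from 80 to 110 mm above the bottle's foot (an 8 mm thin nib on top). Total 110 mm without nib, about 140 g. Point at its axis, half-way up (55 mm above its foot); z up. Loose on the bench; to be moved.
- blue_c (a point): Blue-capped screw-cap sample bottle, whitish plastic: body 50 mm diameter up to 64 mm, tapering to a neck, then the blue cap, 38 mm diameter, from 80 to 110 mm above the bottle's foot (an 8 mm thin nib on top). Total 110 mm without nib, about 140 g. Point at its axis, half-way up (55 mm above its foot); z up. Loose on the bench; to be moved.
- water_c (a point): White-capped screw-cap sample bottle, whitish plastic: body 50 mm diameter up to 64 mm, tapering to a neck, then the white cap, 38 mm diameter, from 80 to 110 mm above the bottle's foot (an 8 mm thin nib on top). Total 110 mm without nib, about 140 g. Point at its axis, half-way up (55 mm above its foot); z up. Loose, already standing in one end recess of the foam bed; stays there.
- waste_c (a point): Red-capped screw-cap sample bottle, whitish plastic: body 50 mm diameter up to 64 mm, tapering to a neck, then the red cap, 38 mm diameter, from 80 to 110 mm above the bottle's foot (an 8 mm thin nib on top). Total 110 mm without nib, about 140 g. Point at its axis, half-way up (55 mm above its foot); z up. Loose, already standing in the other end recess of the foam bed; stays there. Which end is which varies.
- bed: White foam block, fixed, 92 (x) by 330 (y) by 24 mm high; origin at the centre of its underside, y along its length. Four round recesses, 58 mm diameter, 12 mm deep, in a row at y = -120, -40, +40, +120 mm; the two inner ones are empty. Their floors are lined grey. A bottle in one stands with its foot 12 mm above the bench, with 4 mm play all round.
- carrier_floor (a point): Black plastic carrier fixed to the bench, a shallow nest 58 (x) by 118 (y) by 13 mm high with 4 mm walls; inside 50 by 110 mm. Point at the centre of its inner floor, which lies 5 mm above the bench; y along its length.
- trough_c (a point): Open white rectangular trough, loose, 40 (x) by 100 (y) by 40 mm high, 4 mm walls (inside 32 by 92 mm), about 70 g. Point at its centre, half-way up (20 mm above its underside and 20 mm below its rim); y along its length. It fits the carrier lengthways, either way round, with 5 mm of play on each side.
- lid_c (a point): Yellow lid, black handle up, loose, 50 g. Above its underside: rib 22 (x) by 82 (y), 0 to 6 mm; plate 46 by 106, 6 to 10 mm; handle bar 12 (x) by 50 (y), 10 to 40 mm. Point on its axis half-way up (20 mm above the underside); y along its length. On the trough, either way round, the plate rests on the rim and the rib hangs inside with 5 mm play each side.
Not all that is in view belongs to the job. Leave any pink or purple look-alike of the part that bears trough_c alone.

How it is judged:
By the outcome, as a careful person would: the job done as asked, in the order asked, and still so for the second after the job is handed in, with the robot touching nothing.
It also fails if it takes over 112 s, if anything falls off the work surface, if the arm or the gripper's body presses on something with over 40 N, if the wrist force passes 120 N, or if a joint passes its speed limit or range.

## Working session

There is one attempt and no reset: what is moved stays moved. The work goes in short steps, Python scripts to look and compute and a tool call to move; the robot and the scene stay as the last step left them, time stands still between calls to the robot, and variables do not carry over. Pictures are saved under pics/ and viewed, and the job is handed in when it is done.

Besides the shell and the picture viewer there is one more tool, called after "Call:" by a JSON object that holds its "name" and its "arguments", one argument or row to a line. carry_out: Moves the arm, as the interface text tells. Its arguments: {"type":"object","properties":{"plan":{"type":"array","items":{"type":"object","properties":{"x":{"type":"number"},"y":{"type":"number"},"z":{"type":"number"},"wx":{"type":"number"},"wy":{"type":"number"},"wz":{"type":"number"},"hand":{"type":"number"}}}}},"required":["plan"]}

```bash
mkdir -p pics; ls
python3 - <<'E'
from plant import *
import cv2,numpy as np
print(read_state())
for n in("scene","top"):
    p,d=snapshot(n); np.savez(f'pics/{n}0.npz',p=p,d=d); cv2.imwrite(f'pics/{n}0.png',cv2.resize(p[:,:,::-1],(800,600)))
    print(n,camera_info(n))
E
```

```text
pics
{'time_s': 0.0, 'joint_pos': array([-1.22571568,  0.70709366, -0.02760496,  1.48499719,  0.02202098,
        0.95090682, -0.07551981]), 'qvel': array([-0.0005108 ,  0.00171557,  0.00071836, -0.00058922, -0.00036474,
        0.00151855, -0.00039066]), 'tau': array([-7.42147404e-04, -8.83212948e+01,  1.23442356e+00, -2.36182952e+01,
        1.70145056e-02,  6.15568802e-03,  1.22654731e-05]), 'eef_pos': array([0.21680628, 0.53227272, 0.23083337]), 'tcp_rot': array([ 1.92195274e-01,  9.81356547e-01, -5.45755738e-04, -7.59068229e-05]), 'ft_force': array([-0.85311633,  0.10971815, -0.49850501]), 'ft_torque': array([0.02190476, 0.0195652 , 0.02588525]), 'opening': 0.08585620051345137}
scene {'fov_y': 45.261504627617086, 'cx': 257.3531878323361, 'cy': 194.1584979868237, 'distortion': array([-0.11939021,  0.        ,  0.        ,  0.        ,  0.        ]), 'R': array([[ 0.27548698,  0.96119745,  0.01436638],
       [ 0.6808716 , -0.1845498 , -0.70877022],
       [-0.67861682,  0.20503863, -0.70529312]]), 't': array([-0.23321934, -0.30038502,  1.81388089])}
top {'fov_y': 54.92073482875786, 'cx': 252.49876753503474, 'cy': 197.090363172822, 'distortion': array([0.00872688, 0.        , 0.        , 0.        , 0.        ]), 'R': array([[-1.83277191e-04, -9.99854918e-01, -1.70326036e-02],
       [-9.97651661e-01,  1.34941426e-03, -6.84787667e-02],
       [ 6.84918157e-02,  1.69800547e-02, -9.97507167e-01]]), 't': array([0.07347657, 0.54595282, 1.04020657])}
```

View pics/scene0.png

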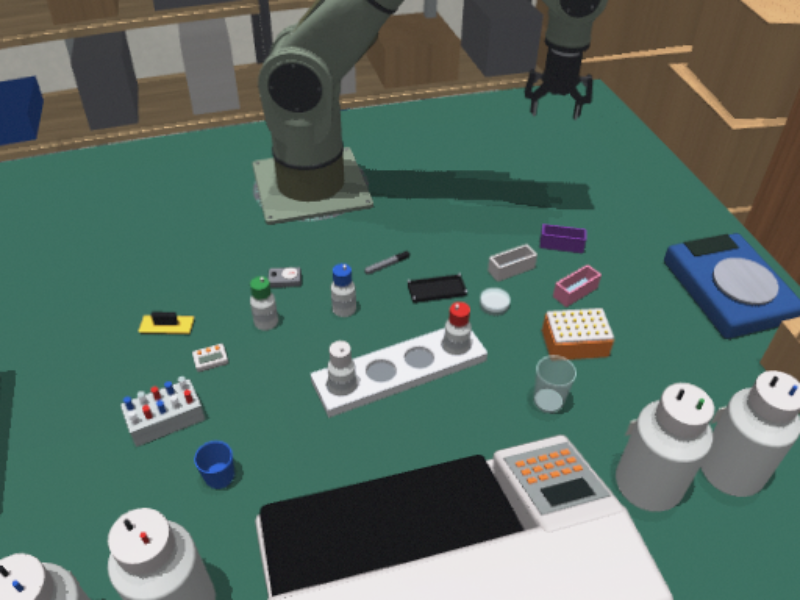

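View pics/top0.png

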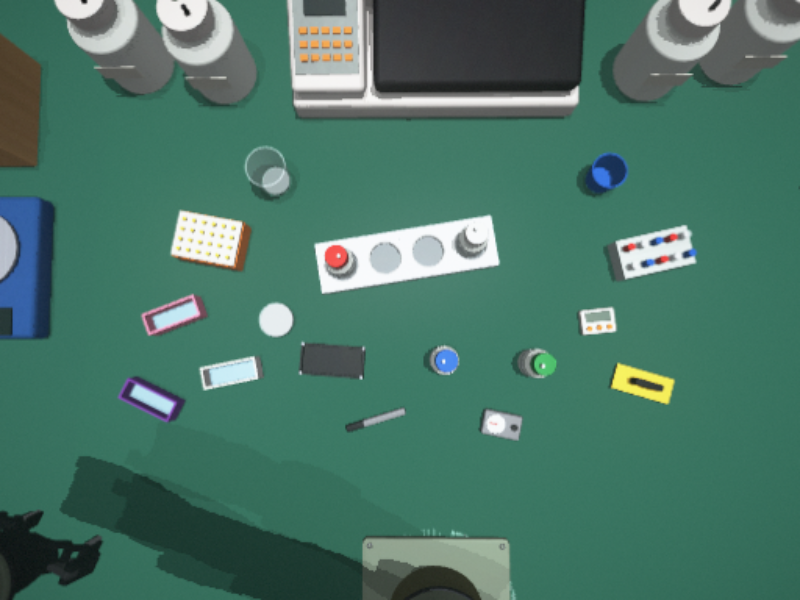

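```bash
cat > h.py <<'E'
from plant import *
import cv2,numpy as np
from scipy.spatial.transform import Rotation as Ro
def K(c):
    f=192/np.tan(np.radians(c['fov_y']/2)); return np.array([[f,0,c['cx']],[0,f,c['cy']],[0,0,1]])
def cloud(n,d):
    c=camera_info(n); v,u=np.mgrid[0:384,0:512]
    uv=cv2.undistortPoints(np.stack([u,v],-1).reshape(-1,1,2).astype(np.float64),K(c),c['distortion']).reshape(384,512,2)
    X=np.concatenate([uv*d[...,None],d[...,None]],-1)
    W=(X-c['t'])@c['R']; W[d==0]=np.nan
    return W
def w(n,x):
    c=camera_info(n); return c['R'].T@(np.array(x)-c['t'])
def px(n,X):
    c=camera_info(n); return cv2.projectPoints(np.array(X,float).reshape(-1,1,3),cv2.Rodrigues(c['R'])[0],c['t'],K(c),c['distortion'])[0].reshape(-1,2)
E
python3 - <<'E'
from h import *
np.set_printoptions(precision=4,suppress=True)
for n in("top","scene"):
  for o in "green_c blue_c water_c waste_c bed carrier_floor trough_c lid_c".split():
    for r in mark_of(n,o)[:3]:
        X=w(n,r['xyz']); print(n,o,round(r['score'],2),X,px(n,X)[0])
print(read_state()['time_s'])
E
```

```text
top green_c 0.61 [ 0.4491 -0.1765  0.0536] [343.232  231.3431]
top blue_c 0.76 [ 0.4515 -0.0156  0.0543] [284.5173 230.4536]
top blue_c 0.66 [0.4304 0.3752 0.023 ] [146.4277 237.6438]
top water_c 0.82 [ 0.6688 -0.0669  0.067 ] [302.9959 151.3489]
top waste_c 0.69 [0.6322 0.1697 0.0658] [217.2387 164.8712]
top bed 0.78 [ 0.6447  0.0518 -0.0044] [259.8232 164.232 ]
top carrier_floor 0.95 [0.4531 0.1873 0.0066] [213.0489 229.5154]
top trough_c 0.72 [0.4302 0.3736 0.0204] [147.2505 237.6836]
top trough_c 0.56 [0.531  0.4821 0.0166] [110.8937 202.5274]
top trough_c 0.55 [0.38   0.5178 0.0174] [ 96.928  255.3157]
top lid_c 0.87 [ 0.4106 -0.3801  0.0218] [413.7337 244.8808]
scene green_c 0.62 [ 0.4494 -0.1776  0.0581] [167.903  193.2618]
scene blue_c 0.65 [ 0.4524 -0.0137  0.0571] [219.3475 184.6335]
scene water_c 0.96 [ 0.6652 -0.0652  0.0649] [217.9549 235.9906]
scene waste_c 0.72 [0.6287 0.1706 0.0655] [292.4338 210.8126]
scene bed 0.76 [ 0.6472  0.054  -0.0013] [256.3579 237.6863]
scene carrier_floor 0.89 [0.4502 0.1923 0.0078] [279.9504 183.7405]
scene trough_c 0.85 [0.3817 0.5172 0.021 ] [359.9807 152.2629]
scene trough_c 0.83 [0.4347 0.3721 0.0199] [328.3436 168.84  ]
scene trough_c 0.62 [0.5361 0.4817 0.0263] [370.2459 181.3427]
scene lid_c 0.71 [ 0.4123 -0.3777  0.0211] [105.3308 205.2198]
0.9
```

```bash
cat > m.py <<'E'
from h import *
np.set_printoptions(precision=4,suppress=True)
def sel(W,c,r,z0,z1):
    return (np.hypot(W[...,0]-c[0],W[...,1]-c[1])<r)&(W[...,2]>z0)&(W[...,2]<z1)
def rect(P):
    (c,s,a)=cv2.minAreaRect((P[:,:2]*1000).astype(np.float32)); 
    b=cv2.boxPoints((c,s,a)); e=[b[1]-b[0],b[2]-b[1]]; L=max(e,key=np.linalg.norm)
    yaw=np.degrees(np.arctan2(-L[0],L[1])); yaw=(yaw+90)%180-90  # direction of y axis
    return np.array(c)/1000,np.array(s),yaw
def circ(P):
    (c,r)=cv2.minEnclosingCircle((P[:,:2]*1000).astype(np.float32)); return np.array(c)/1000,r
E
python3 - <<'E'
from m import *
for n in("top","scene"):
    f=np.load(f'pics/{n}0.npz'); p,d=f['p'],f['d']; W=cloud(n,d)
    near=sel(W,(.5,.1),.45,-.02,.02); print(n,'table z',np.nanmedian(W[...,2][near]))
    for o,c in dict(green=(.449,-.177),blue=(.452,-.015)).items():
        m=sel(W,c,.04,.100,.116); P=W[m]; print(o,m.sum(),circ(P),P[:,2].mean())
    for o,c in dict(water=(.667,-.066),waste=(.631,.170)).items():
        m=sel(W,c,.04,.112,.128); P=W[m]; print(o,m.sum(),circ(P),P[:,2].mean())
    m=sel(W,(.646,.053),.2,.018,.030); P=W[m]; print('bed',m.sum(),rect(P),np.median(P[:,2]))
    h=sel(W,(.646,.053),.075,.005,.0165); 
    k,lab=cv2.connectedComponents(h.astype(np.uint8))
    for i in range(1,k):
        if (lab==i).sum()>40: P=W[lab==i]; print(' recess',len(P),P.mean(0),circ(P))
    m=sel(W,(.432,.373),.07,.030,.048); print('trough',m.sum(),rect(W[m]),np.median(W[m][:,2]))
    hs=cv2.cvtColor(p,cv2.COLOR_RGB2HSV)
    m=sel(W,(.411,-.379),.07,.025,.050); print('handle',m.sum(),rect(W[m]),np.median(W[m][:,2]))
    m=sel(W,(.411,-.379),.08,-.01,.03)&(hs[...,1]>150)&(hs[...,0]<35)&(hs[...,2]>100);print('plate',m.sum(),rect(W[m]),np.median(W[m][:,2]))
    m=sel(W,(.452,.19),.08,-.01,.03)&(hs[...,2]<60);print('carrier',m.sum(),rect(W[m]),np.median(W[m][:,2]))
f=np.load('pics/top0.npz')['p'][:,:,::-1]
cv2.imwrite('pics/c1.png',cv2.resize(f[180:280,70:270],(800,400),interpolation=2))
cv2.imwrite('pics/c2.png',cv2.resize(f[130:270,200:440],(800,467),interpolation=2))
E
```

```text
top table z -0.0006258709511637382
green 172 (array([ 0.4455, -0.1771]), 18.956317901611328) 0.10866124656139163
blue 164 (array([ 0.4513, -0.0144]), 18.851469039916992) 0.10923524464888987
water 165 (array([ 0.6645, -0.0647]), 18.914443969726562) 0.12097718591652148
waste 161 (array([0.6269, 0.1704]), 18.772668838500977) 0.12071651389956557
bed 2297 (array([0.6449, 0.0519]), array([ 92.9425, 329.8184]), np.float32(9.163498)) 0.023098324604126856
 recess 303 [0.6524 0.0123 0.0117] (array([0.6521, 0.0124]), 28.621055603027344)
 recess 302 [0.6395 0.0916 0.0115] (array([0.6391, 0.0915]), 28.764799118041992)
trough 161 (array([0.4279, 0.3709]), array([ 39.5282, 101.8753]), np.float32(11.24675)) 0.03910074883893551
handle 90 (array([ 0.4084, -0.3761]), array([49.6274, 12.0432]), np.float32(-16.356033)) 0.03881482423676466
plate 487 (array([ 0.409 , -0.3767]), array([106.2763,  44.2336]), np.float32(-16.398361)) 0.008864879406533835
carrier 17 (array([0.4488, 0.1877]), array([114.6413,  40.6764]), np.float32(-5.7733154)) 0.0065497577087603375
scene table z 0.0008782624001213203
green 110 
[... 388 characters left out ...]
03673291583855
 recess 192 [0.6349 0.0938 0.0125] (array([0.6354, 0.0932]), 28.291154861450195)
 recess 205 [0.6481 0.0144 0.0124] (array([0.6494, 0.0138]), 28.488391876220703)
 recess 87 [0.6925 0.059  0.0107] (array([0.6913, 0.0608]), 57.874855041503906)
trough 176 (array([0.4307, 0.369 ]), array([ 47.5275, 102.6711]), np.float32(10.848587)) 0.03704651218063569
handle 96 (array([ 0.4131, -0.3775]), array([53.1516, 19.3452]), np.float32(-17.221191)) 0.037116761051854394
plate 250 (array([ 0.4089, -0.3764]), array([103.1199,  51.6717]), np.float32(-16.283363)) 0.010956430500972926
carrier 475 (array([0.4532, 0.1883]), array([117.7835,  67.1524]), np.float32(-5.3482895)) 0.0052394259902007675
```

View pics/c1.png

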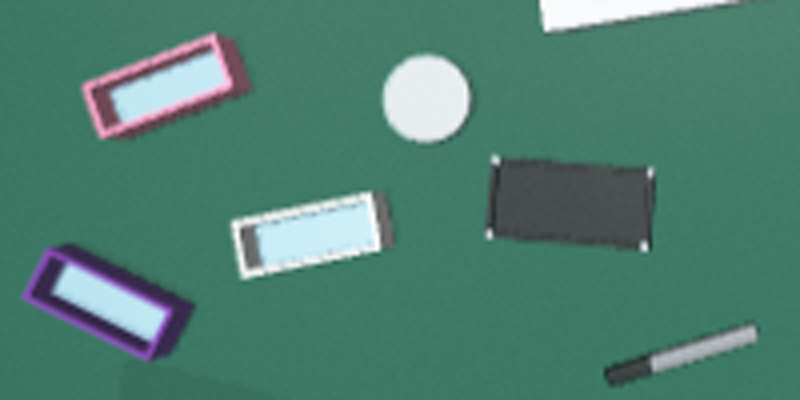

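View pics/c2.png

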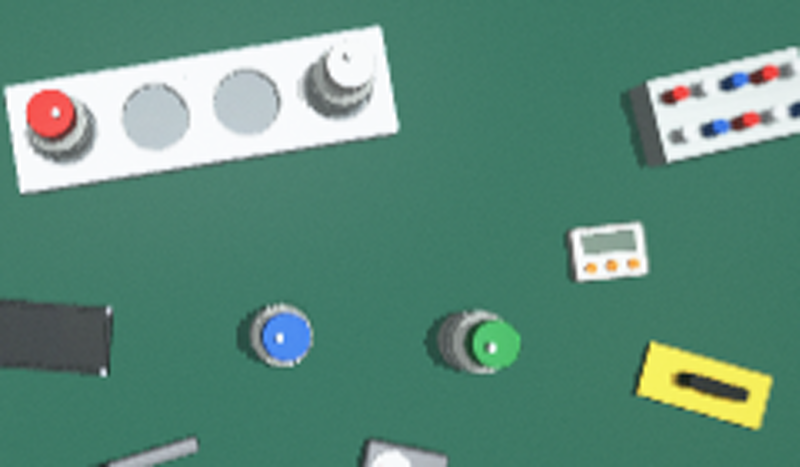

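The white open trough is at px (230,373) in the 800-px top view; the pink (172,315) and purple (150,398) ones are look-alikes. The green bottle is at (540,363) and the blue bottle at (445,360); the blue cup at (605,172) is not a bottle. The lid is at (642,383), the carrier at (333,361). In the crop the white trough is clearly the plain one. The white cap is at the −y end of the bed.

```bash
cat >> m.py <<'E'
def head(q): 
    R=Ro.from_quat(q).as_matrix(); return np.degrees(np.arctan2(R[1,1],R[0,1])),R
def plan(x,y,z,hd):
    s=read_state(); a,R=head(s['tcp_rot']); p=s['eef_pos']
    dh=(hd-a+90)%180-90
    print('t',s['time_s'],'pos',p,'head',a,'tilt',np.degrees(np.arccos(-R[2,2])),'open',s['opening'],'F',s['ft_force'])
    wz=-np.radians(dh); h=np.radians(a+dh)
    d=np.array([x,y])-p[:2]; ty=np.array([np.cos(h),np.sin(h)]); tx=np.array([-np.sin(h),np.cos(h)])
    # tool z down: x = y cross z
    tx=np.cross([ty[0],ty[1],0],[0,0,-1])[:2]
    print('wz total %.3f then x %.4f y %.4f, z %.4f'%(wz,d@tx,d@ty,p[2]-z))
E
python3 - <<'E'
from m import *
f=np.load('pics/scene0.npz'); W=cloud('scene',f['d'])
for o,c,z in(('green',(.447,-.177),.110),('blue',(.452,-.015),.110),('water',(.666,-.065),.122),('waste',(.629,.170),.122)):
    m=sel(W,c,.03,z-.0035,z+.004); print(o,m.sum(),circ(W[m]))
for z in (.0215,.0225):
    m=sel(W,(.646,.053),.18,z,.028); k,l,st,_=cv2.connectedComponentsWithStats(m.astype(np.uint8)); i=1+st[1:,4].argmax(); print(rect(W[l==i]))
plan(.447,-.1773,.20,9.1)
E
```

```text
green 79 (array([ 0.4491, -0.1775]), 20.31766128540039)
blue 77 (array([ 0.4536, -0.0158]), 20.770414352416992)
water 106 (array([ 0.6676, -0.0643]), 19.986494064331055)
waste 93 (array([0.6312, 0.1723]), 20.00023651123047)
(array([0.6482, 0.0523]), array([ 97.279 , 331.5126]), np.float32(9.100861))
(array([0.6489, 0.0524]), array([ 95.7189, 331.5126]), np.float32(9.100861))
t 0.9 pos [0.2168 0.5325 0.2313] head 67.84121955148379 tilt 0.007571621345707916 open 0.08552833311013519 F [-0.0599  0.5833  0.5679]
wz total 1.025 then x -0.7373 y 0.1150, z 0.0313
```

Call:
{"name": "carry_out", "arguments": {
  "plan": [
    {"wz":0.128,"hand":1},
    {"wz":0.128,"hand":1},
    {"wz":0.128,"hand":1},
    {"wz":0.128,"hand":1},
    {"wz":0.128,"hand":1},
    {"wz":0.128,"hand":1},
    {"wz":0.128,"hand":1},
    {"wz":0.129,"hand":1},
    {"x":-0.04,"y":0.006,"hand":1},
    {"x":-0.04,"y":0.006,"hand":1},
    {"x":-0.04,"y":0.006,"hand":1},
    {"x":-0.04,"y":0.006,"hand":1},
    {"x":-0.04,"y":0.006,"hand":1},
    {"x":-0.04,"y":0.006,"hand":1},
    {"x":-0.04,"y":0.006,"hand":1},
    {"x":-0.04,"y":0.006,"hand":1},
    {"x":-0.04,"y":0.006,"hand":1},
    {"x":-0.04,"y":0.006,"hand":1},
    {"x":-0.04,"y":0.006,"hand":1},
    {"x":-0.04,"y":0.006,"hand":1}
  ]
}}

```text
invalid input
```

Run:
```python
from m import *
plan(.4472,-.1773,.20,9.1)
```

```text
t 0.9 pos [0.2168 0.5325 0.2313] head 67.84121955148379 tilt 0.007571621345707916 open 0.08552833311013519 F [-0.0599  0.5833  0.5679]
wz total 1.025 then x -0.7373 y 0.1152, z 0.0313
```

Call:
{"name": "carry_out", "arguments": {
  "plan": [
    {"x":0,"y":0,"z":0,"wx":0,"wy":0,"wz":0.128,"hand":1},
    {"x":0,"y":0,"z":0,"wx":0,"wy":0,"wz":0.128,"hand":1},
    {"x":0,"y":0,"z":0,"wx":0,"wy":0,"wz":0.128,"hand":1},
    {"x":0,"y":0,"z":0,"wx":0,"wy":0,"wz":0.128,"hand":1},
    {"x":0,"y":0,"z":0,"wx":0,"wy":0,"wz":0.128,"hand":1},
    {"x":0,"y":0,"z":0,"wx":0,"wy":0,"wz":0.128,"hand":1},
    {"x":0,"y":0,"z":0,"wx":0,"wy":0,"wz":0.128,"hand":1},
    {"x":0,"y":0,"z":0,"wx":0,"wy":0,"wz":0.129,"hand":1},
    {"x":-0.04,"y":0.006,"z":0,"wx":0,"wy":0,"wz":0,"hand":1},
    {"x":-0.04,"y":0.006,"z":0,"wx":0,"wy":0,"wz":0,"hand":1},
    {"x":-0.04,"y":0.006,"z":0,"wx":0,"wy":0,"wz":0,"hand":1},
    {"x":-0.04,"y":0.006,"z":0,"wx":0,"wy":0,"wz":0,"hand":1},
    {"x":-0.04,"y":0.006,"z":0,"wx":0,"wy":0,"wz":0,"hand":1},
    {"x":-0.04,"y":0.006,"z":0,"wx":0,"wy":0,"wz":0,"hand":1},
    {"x":-0.04,"y":0.006,"z":0,"wx":0,"wy":0,"wz":0,"hand":1},
    {"x":-0.04,"y":0.006,"z":0,"wx":0,"wy":0,"wz":0,"hand":1}
  ]
}}

```text
time_s: 2.5
eef_pos: [0.3152, 0.2227, 0.2315]
tcp_rot: [0.649, 0.761, 0.0, 0.0]
ft_force: [0.9, -0.0, -0.9]
opening: 0.0854
```

Run:
```python
from m import *
plan(.4472,-.1773,.20,9.1)
```

```text
t 2.5 pos [0.3152 0.2227 0.2315] head 9.130043395617715 tilt 0.02615463942214051 open 0.0853572118989501 F [ 0.9324 -0.0238 -0.8689]
wz total 0.001 then x -0.4159 y 0.0671, z 0.0315
```

Call:
{"name": "carry_out", "arguments": {
  "plan": [
    {"x":-0.04,"y":0.0066,"z":0,"wx":0,"wy":0,"wz":0,"hand":1},
    {"x":-0.04,"y":0.0066,"z":0,"wx":0,"wy":0,"wz":0,"hand":1},
    {"x":-0.04,"y":0.0066,"z":0,"wx":0,"wy":0,"wz":0,"hand":1},
    {"x":-0.04,"y":0.0066,"z":0,"wx":0,"wy":0,"wz":0,"hand":1},
    {"x":-0.04,"y":0.0066,"z":0,"wx":0,"wy":0,"wz":0,"hand":1},
    {"x":-0.04,"y":0.0066,"z":0,"wx":0,"wy":0,"wz":0,"hand":1},
    {"x":-0.04,"y":0.0066,"z":0,"wx":0,"wy":0,"wz":0,"hand":1},
    {"x":-0.04,"y":0.0066,"z":0,"wx":0,"wy":0,"wz":0,"hand":1},
    {"x":-0.04,"y":0.0066,"z":0,"wx":0,"wy":0,"wz":0,"hand":1},
    {"x":-0.04,"y":0.0066,"z":0,"wx":0,"wy":0,"wz":0,"hand":1},
    {"x":-0.016,"y":0.001,"z":0.03,"wx":0,"wy":0,"wz":0,"hand":1},
    {"x":0,"y":0,"z":0,"wx":0,"wy":0,"wz":0,"hand":1}
  ]
}}

```text
time_s: 3.7
eef_pos: [0.4461, -0.1779, 0.199]
tcp_rot: [0.65, 0.76, -0.001, -0.001]
ft_force: [-0.7, -0.2, 0.5]
opening: 0.0851
```

Run:
```python
from m import *
plan(.4472,-.1773,.075,9.1)
for n in("scene","top"):
    p,d=snapshot(n); np.savez(f'pics/{n}1.npz',p=p,d=d); print(px(n,read_state()['eef_pos']))
    u,v=px(n,(.447,-.177,.12))[0].astype(int)
    cv2.imwrite(f'pics/{n}1.png',cv2.resize(p[max(0,v-70):v+70,u-90:u+90,::-1],(720,560),interpolation=2))
```

```text
t 3.7 pos [ 0.4461 -0.1779  0.199 ] head 8.93360707744528 tilt 0.17858195395236168 open 0.08513095742403018 F [-0.6621 -0.1812  0.5099]
wz total -0.003 then x 0.0004 y 0.0012, z 0.1240
[[162.2571 157.7648]]
[[357.2449 233.87  ]]
```

View pics/scene1.png

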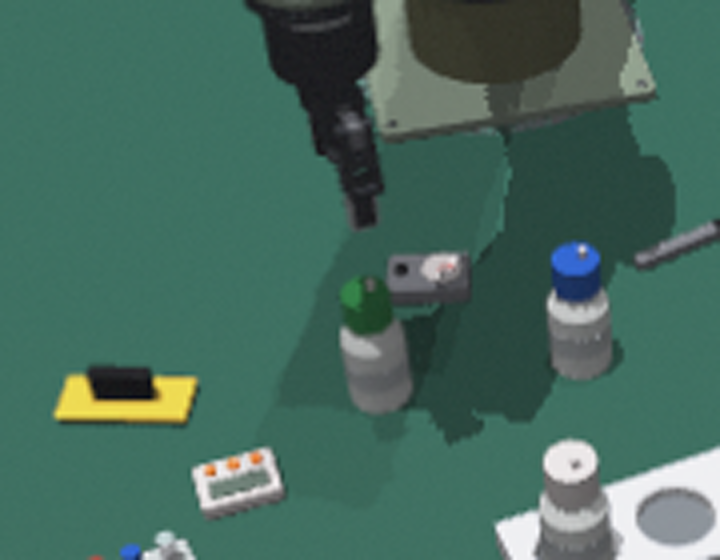

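View pics/top1.png

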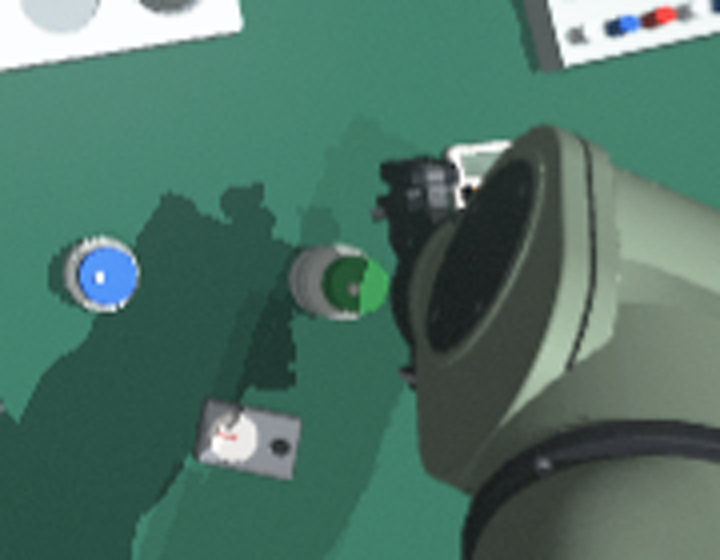

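Call:
{"name": "carry_out", "arguments": {
  "plan": [
    {"x":0,"y":0.001,"z":0.03,"wx":0,"wy":0,"wz":0,"hand":1},
    {"x":0,"y":0,"z":0.03,"wx":0,"wy":0,"wz":0,"hand":1},
    {"x":0,"y":0,"z":0.024,"wx":0,"wy":0,"wz":0,"hand":1},
    {"x":0,"y":0,"z":0.02,"wx":0,"wy":0,"wz":0,"hand":1},
    {"x":0,"y":0,"z":0.02,"wx":0,"wy":0,"wz":0,"hand":1},
    {"x":0,"y":0,"z":0,"wx":0,"wy":0,"wz":0,"hand":1},
    {"x":0,"y":0,"z":0,"wx":0,"wy":0,"wz":0,"hand":0.6},
    {"x":0,"y":0,"z":0,"wx":0,"wy":0,"wz":0,"hand":0.5},
    {"x":0,"y":0,"z":0,"wx":0,"wy":0,"wz":0,"hand":0.4},
    {"x":0,"y":0,"z":0,"wx":0,"wy":0,"wz":0,"hand":0.2},
    {"x":0,"y":0,"z":0,"wx":0,"wy":0,"wz":0,"hand":0.1},
    {"x":0,"y":0,"z":0,"wx":0,"wy":0,"wz":0,"hand":0},
    {"x":0,"y":0,"z":0,"wx":0,"wy":0,"wz":0,"hand":0},
    {"x":0,"y":0,"z":0,"wx":0,"wy":0,"wz":0,"hand":0},
    {"x":0,"y":0,"z":-0.03,"wx":0,"wy":0,"wz":0,"hand":0},
    {"x":0,"y":0,"z":-0.04,"wx":0,"wy":0,"wz":0,"hand":0},
    {"x":0,"y":0,"z":-0.04,"wx":0,"wy":0,"wz":0,"hand":0},
    {"x":0,"y":0,"z":-0.04,"wx":0,"wy":0,"wz":0,"hand":0},
    {"x":0,"y":0,"z":0,"wx":0,"wy":0,"wz":0,"hand":0}
  ]
}}

```text
time_s: 5.7
eef_pos: [0.4492, -0.1764, 0.2318]
tcp_rot: [0.649, 0.761, 0.001, 0.003]
ft_force: [-0.4, -0.1, -3.1]
opening: 0.0367
```

Run:
```python
from m import *
c=np.array([.6465,.052]);a=np.radians(9.13); yb=np.array([-np.sin(a),np.cos(a)])
print('recess green',c-.04*yb,'blue',c+.04*yb)
plan(*(c-.04*yb),.22,9.1)
for n in("scene",):
    p,d=snapshot(n)
    u,v=px(n,(.447,-.177,.22))[0].astype(int)
    cv2.imwrite(f'pics/{n}2.png',cv2.resize(p[max(0,v-70):v+70,u-90:u+90,::-1],(720,560),interpolation=2))
```

```text
recess green [0.6528 0.0125] blue [0.6402 0.0915]
t 5.7 pos [ 0.4492 -0.1764  0.2318] head 9.102608850438008 tilt 0.40107073923841063 open 0.03673397558148262 F [-0.3746 -0.0599 -3.0923]
wz total 0.000 then x 0.1543 y 0.2310, z 0.0118
```

View pics/scene2.png

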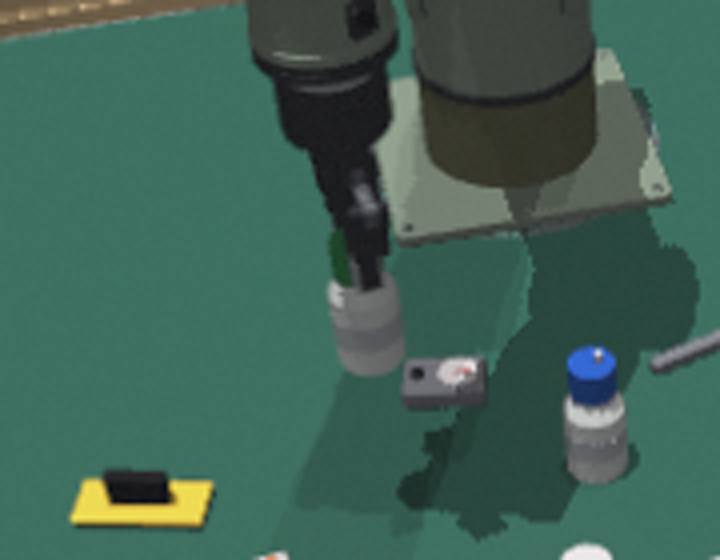

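Call:
{"name": "carry_out", "arguments": {
  "plan": [
    {"x":0.01,"y":0.015,"z":0,"wx":0,"wy":0,"wz":0,"hand":0},
    {"x":0.02,"y":0.03,"z":0,"wx":0,"wy":0,"wz":0,"hand":0},
    {"x":0.02,"y":0.03,"z":0,"wx":0,"wy":0,"wz":0,"hand":0},
    {"x":0.02,"y":0.03,"z":0,"wx":0,"wy":0,"wz":0,"hand":0},
    {"x":0.02,"y":0.03,"z":0,"wx":0,"wy":0,"wz":0,"hand":0},
    {"x":0.02,"y":0.03,"z":0,"wx":0,"wy":0,"wz":0,"hand":0},
    {"x":0.02,"y":0.03,"z":0,"wx":0,"wy":0,"wz":0,"hand":0},
    {"x":0.014,"y":0.021,"z":0,"wx":0,"wy":0,"wz":0,"hand":0},
    {"x":0.01,"y":0.015,"z":0,"wx":0,"wy":0,"wz":0,"hand":0},
    {"x":0,"y":0,"z":0,"wx":0,"wy":0,"wz":0,"hand":0},
    {"x":0,"y":0,"z":0,"wx":0,"wy":0,"wz":0,"hand":0},
    {"x":0,"y":0,"z":0,"wx":0,"wy":0,"wz":0,"hand":0}
  ]
}}

```text
time_s: 6.95
eef_pos: [0.6511, 0.0121, 0.2269]
tcp_rot: [0.649, 0.761, -0.0, -0.0]
ft_force: [1.2, -0.7, -2.1]
opening: 0.0367
```

Run:
```python
from m import *
plan(.6528,.0125,.11,9.13)
for n in("scene","top"):
    p,d=snapshot(n)
    np.savez(f'pics/{n}3.npz',p=p,d=d)
    u,v=px(n,(.65,.01,.12))[0].astype(int)
    cv2.imwrite(f'pics/{n}3.png',cv2.resize(p[max(0,v-70):v+70,u-90:u+90,::-1],(720,560),interpolation=2))
p=np.load('pics/scene3.npz'); W=cloud('scene',p['d'])
P=W[sel(W,(.653,.012),.05,.15,.24)]
for z in(.16,.17,.18,.19,.2,.21):
    q=P[abs(P[:,2]-z)<.005]
    if len(q): print(z,len(q),q.min(0),q.max(0))
```

```text
t 6.95 pos [0.6511 0.0121 0.2269] head 9.062188824015612 tilt 0.05992647200421217 open 0.03669783462497394 F [ 1.1771 -0.6588 -2.103 ]
wz total -0.001 then x 0.0002 y 0.0017, z 0.1169
0.16 46 [ 0.6439 -0.0142  0.1554] [0.6779 0.0318 0.1649]
0.17 42 [ 0.6487 -0.0146  0.165 ] [0.6795 0.032  0.1746]
0.18 43 [ 0.6492 -0.015   0.1757] [0.679  0.0319 0.1846]
0.19 51 [ 0.6491 -0.015   0.1851] [0.6805 0.032  0.1949]
0.2 54 [ 0.6479 -0.0151  0.1951] [0.6784 0.0322 0.205 ]
0.21 62 [ 0.6401 -0.0141  0.2055] [0.6783 0.0345 0.215 ]
```

View pics/scene3.png

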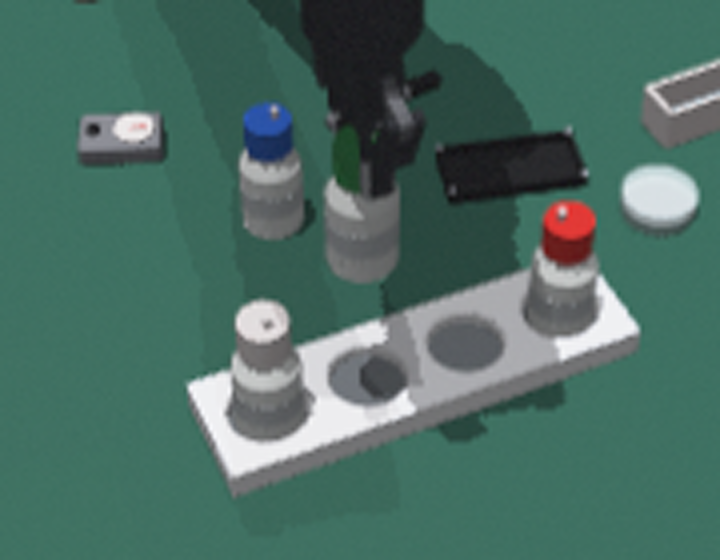

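View pics/top3.png

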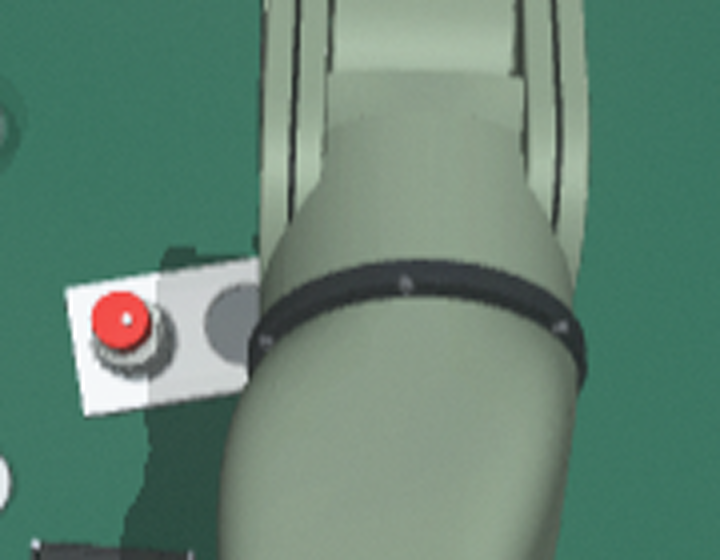

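Run:
```python
from m import *
from scipy.optimize import least_squares
def fit(W,c,z0,z1,r=.025):
    P=W[sel(W,c,.04,z0,z1)]
    f=lambda q:np.hypot(P[:,0]-q[0],P[:,1]-q[1])-r
    s=least_squares(f,c,loss='soft_l1',f_scale=.002); return s.x,len(P),np.abs(s.fun).mean()
W0=cloud('scene',np.load('pics/scene0.npz')['d']);W3=cloud('scene',np.load('pics/scene3.npz')['d'])
print('held',fit(W3,(.653,.012),.16,.205), [fit(W3,(.653,.012),z,z+.015)[0] for z in(.16,.175,.19)])
for n,c,b in(('green',(.449,-.177),0),('blue',(.452,-.015),0),('water',(.667,-.065),.012),('waste',(.631,.17),.012)):
    print(n,fit(W0,c,b+.02,b+.058),'cap',fit(W0,c,b+.084,b+.105,.019))
# recess edges: bed top plane holes
for W in(W0,cloud('top',np.load('pics/top0.npz')['d'])):
  m=sel(W,(.646,.053),.2,.0195,.027); k,l,st,_=cv2.connectedComponentsWithStats(m.astype(np.uint8)); i=1+st[1:,4].argmax(); P=W[l==i]
  a=np.radians(9.13); B=(P[:,:2]-[.6465,.052])@np.array([[np.cos(a),-np.sin(a)],[np.sin(a),np.cos(a)]]).T.T if 0 else np.c_[(P[:,0]-.6465)*np.cos(a)+(P[:,1]-.052)*np.sin(a),-(P[:,0]-.6465)*np.sin(a)+(P[:,1]-.052)*np.cos(a)]
  print('bed frame ext',np.percentile(B,[0,.5,99.5,100],axis=0).T)
  # hole: fit circle of 29mm maximizing emptiness of top plane
  for y0 in(-.04,.04):
    best=[]
    for dx in np.arange(-.008,.008,.0005):
      for dy in np.arange(-.008,.008,.0005):
        r=np.hypot(B[:,0]-dx,B[:,1]-y0-dy); best.append(((r<.0285).sum()-0.3*((r>.029)&(r<.034)).sum(),dx,dy))
    best.sort(); v=[b for b in best if b[0]<=best[0][0]+1]; print('hole',y0,np.mean([b[1:] for b in v],0))
```

```text
held (array([0.6515, 0.0104]), 214, np.float64(0.0010561505667451637)) [array([0.651 , 0.0103]), array([0.6519, 0.0103]), array([0.6515, 0.0106])]
green (array([ 0.4481, -0.1784]), 135, np.float64(0.0012772541862327363)) cap (array([ 0.4474, -0.1779]), 61, np.float64(0.0013966308187449684))
blue (array([ 0.4534, -0.0145]), 137, np.float64(0.0013647005263346206)) cap (array([ 0.4529, -0.0149]), 57, np.float64(0.0011866274490870828))
water (array([ 0.6673, -0.0652]), 151, np.float64(0.0010603068919061412)) cap (array([ 0.6665, -0.0648]), 72, np.float64(0.0010175036855549695))
waste (array([0.6295, 0.1714]), 142, np.float64(0.0012755468107340173)) cap (array([0.6287, 0.1714]), 63, np.float64(0.0012635902464141048))
bed frame ext [[-0.0484 -0.0462  0.0489  0.0504]
 [-0.1659 -0.1644  0.164   0.1657]]
hole -0.04 [ 0.0027 -0.0003]
hole 0.04 [ 0.0018 -0.0007]
bed frame ext [[-0.048  -0.0478  0.0442  0.0449]
 [-0.1647 -0.1633  0.1637  0.1651]]
hole -0.04 [-0.002   0.0003]
hole 0.04 [-0.0017  0.    ]
```

Call:
{"name": "carry_out", "arguments": {
  "plan": [
    {"x":0.0012,"y":0.0024,"z":0.02,"wx":0,"wy":0,"wz":0,"hand":0},
    {"x":0,"y":0,"z":0.03,"wx":0,"wy":0,"wz":0,"hand":0},
    {"x":0,"y":0,"z":0.03,"wx":0,"wy":0,"wz":0,"hand":0},
    {"x":0,"y":0,"z":0.02,"wx":0,"wy":0,"wz":0,"hand":0},
    {"x":0,"y":0,"z":0.017,"wx":0,"wy":0,"wz":0,"hand":0},
    {"x":0,"y":0,"z":0,"wx":0,"wy":0,"wz":0,"hand":0},
    {"x":0,"y":0,"z":0,"wx":0,"wy":0,"wz":0,"hand":0}
  ]
}}

```text
time_s: 7.75
eef_pos: [0.6539, 0.0141, 0.111]
tcp_rot: [0.649, 0.761, 0.0, 0.0]
ft_force: [-0.2, 0.8, -1.0]
opening: 0.0365
```

Run:
```python
from m import *
plan(.6548,.0137,.088,9.13)
for n in("scene",):
    p,d=snapshot(n)
    np.savez(f'pics/{n}4.npz',p=p,d=d)
    u,v=px(n,(.65,.04,.05))[0].astype(int)
    cv2.imwrite(f'pics/{n}4.png',cv2.resize(p[max(0,v-45):v+45,u-60:u+60,::-1],(800,600),interpolation=2))
W=cloud('scene',d)
P=W[sel(W,(.6548,.013),.04,.028,.20)]
body=P[(P[:,2]<.085)]
from scipy.optimize import least_squares
s=least_squares(lambda q:np.hypot(body[:,0]-q[0],body[:,1]-q[1])-.025,(.654,.013),loss='soft_l1',f_scale=.002); print(s.x,len(body))
```

```text
t 7.75 pos [0.6539 0.0141 0.111 ] head 9.091429940751738 tilt 0.023059954152767997 open 0.03650618164944146 F [-0.1602  0.7969 -1.0134]
wz total -0.001 then x -0.0005 y 0.0008, z 0.0230
[0.6542 0.0122] 202
```

View pics/scene4.png

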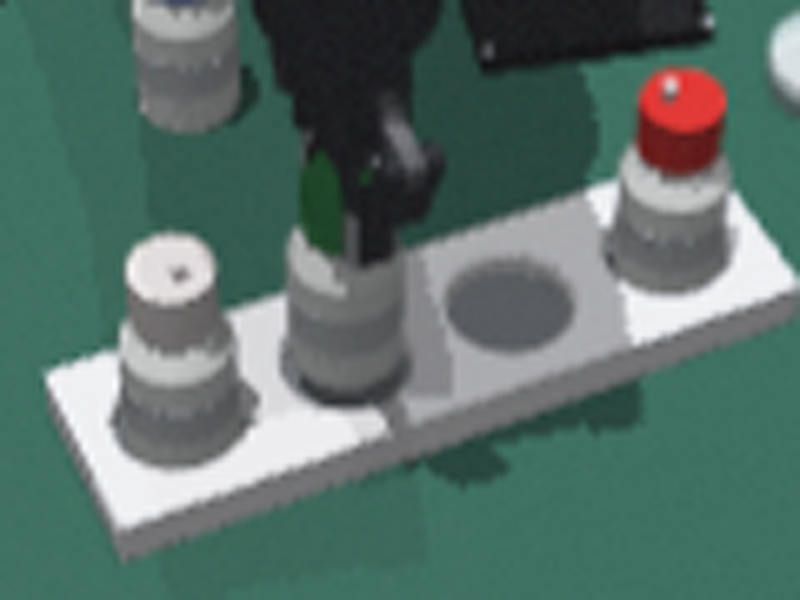

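Call:
{"name": "carry_out", "arguments": {
  "plan": [
    {"x":0,"y":0,"z":0.01,"wx":0,"wy":0,"wz":0,"hand":0},
    {"x":0,"y":0,"z":0.008,"wx":0,"wy":0,"wz":0,"hand":0},
    {"x":0,"y":0,"z":0.004,"wx":0,"wy":0,"wz":0,"hand":0},
    {"x":0,"y":0,"z":0,"wx":0,"wy":0,"wz":0,"hand":0},
    {"x":0,"y":0,"z":0,"wx":0,"wy":0,"wz":0,"hand":0}
  ]
}}

```text
time_s: 8.3
eef_pos: [0.6543, 0.0143, 0.0896]
tcp_rot: [0.649, 0.761, 0.001, 0.001]
ft_force: [-5.9, -0.8, 22.6]
opening: 0.0367
```

Run:
```python
from m import *
p,d=snapshot('scene')
u,v=px('scene',(.65,.04,.05))[0].astype(int)
cv2.imwrite(f'pics/scene5.png',cv2.resize(p[max(0,v-45):v+45,u-60:u+60,::-1],(800,600),interpolation=2))
W=cloud('scene',d)
P=W[sel(W,(.654,.013),.03,.028,.20)]
g=W[sel(W,(.667,-.065),.03,.028,.2)]
for z in np.arange(.06,.1,.004):
    a=P[abs(P[:,2]-z)<.002]; b=g[abs(g[:,2]-z)<.002]; print(round(z,3),len(a),a[:,0].max() if len(a) else 0,len(b),b[:,0].max() if len(b) else 0)
```

```text
0.06 16 0.6813539564156847 23 0.6939131014270277
0.064 19 0.6804925888026844 11 0.6924188795791235
0.068 19 0.6788504512012563 18 0.6934955203373625
0.072 14 0.6801461216778474 14 0.6908622229136947
0.076 29 0.6818226913769545 29 0.6944128978146705
0.08 26 0.6809531805342359 32 0.6958420275622371
0.084 15 0.6776019909301121 28 0.6916574592996888
0.088 9 0.6730443319759647 20 0.688452751160992
0.092 4 0.6802345795459428 8 0.6879131369079764
0.096 5 0.6802872576861836 12 0.6863679164584146
0.1 11 0.6821263342634167 10 0.6871470844710951
```

View pics/scene5.png

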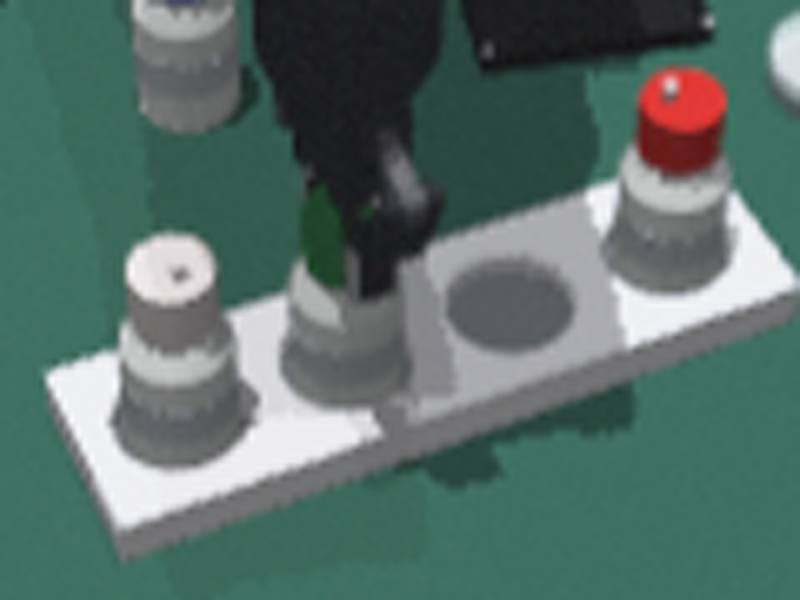

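Call:
{"name": "carry_out", "arguments": {
  "plan": [
    {"x":0,"y":0,"z":-0.001,"wx":0,"wy":0,"wz":0,"hand":0.45},
    {"x":0,"y":0,"z":0,"wx":0,"wy":0,"wz":0,"hand":0.6},
    {"x":0,"y":0,"z":0,"wx":0,"wy":0,"wz":0,"hand":0.8},
    {"x":0,"y":0,"z":0,"wx":0,"wy":0,"wz":0,"hand":1},
    {"x":0,"y":0,"z":0,"wx":0,"wy":0,"wz":0,"hand":1},
    {"x":0,"y":0,"z":0,"wx":0,"wy":0,"wz":0,"hand":1},
    {"x":0,"y":0,"z":-0.02,"wx":0,"wy":0,"wz":0,"hand":1},
    {"x":0,"y":0,"z":-0.03,"wx":0,"wy":0,"wz":0,"hand":1},
    {"x":0,"y":0,"z":-0.03,"wx":0,"wy":0,"wz":0,"hand":1},
    {"x":0,"y":0,"z":-0.03,"wx":0,"wy":0,"wz":0,"hand":1},
    {"x":0,"y":0,"z":-0.02,"wx":0,"wy":0,"wz":0,"hand":1},
    {"x":0,"y":0,"z":0,"wx":0,"wy":0,"wz":0,"hand":1}
  ]
}}

```text
time_s: 9.55
eef_pos: [0.6547, 0.0143, 0.222]
tcp_rot: [0.649, 0.761, 0.001, 0.002]
ft_force: [-0.3, 0.1, 0.2]
opening: 0.0855
```

Run:
```python
from m import *
plan(.4528,-.0150,.2,9.13)
p,d=snapshot('scene')
u,v=px('scene',(.65,.04,.05))[0].astype(int)
cv2.imwrite(f'pics/scene6.png',cv2.resize(p[max(0,v-60):v+60,u-80:u+80,::-1],(800,600),interpolation=2))
```

```text
t 9.55 pos [0.6547 0.0143 0.222 ] head 9.113287848358217 tilt 0.22980098337010016 open 0.08546001151634951 F [-0.2575  0.0646  0.2436]
wz total -0.000 then x 0.0031 y -0.2040, z 0.0220
```

View pics/scene6.png

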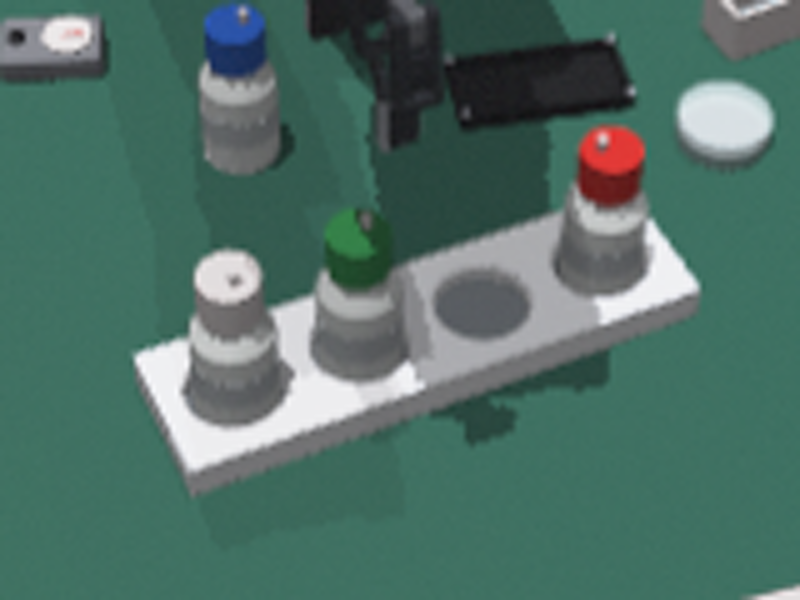

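Call:
{"name": "carry_out", "arguments": {
  "plan": [
    {"x":0.003,"y":-0.02,"z":0,"wx":0,"wy":0,"wz":0,"hand":1},
    {"x":0,"y":-0.035,"z":0,"wx":0,"wy":0,"wz":0,"hand":1},
    {"x":0,"y":-0.035,"z":0,"wx":0,"wy":0,"wz":0,"hand":1},
    {"x":0,"y":-0.035,"z":0,"wx":0,"wy":0,"wz":0,"hand":1},
    {"x":0,"y":-0.035,"z":0,"wx":0,"wy":0,"wz":0,"hand":1},
    {"x":0,"y":-0.03,"z":0,"wx":0,"wy":0,"wz":0,"hand":1},
    {"x":0,"y":-0.014,"z":0.01,"wx":0,"wy":0,"wz":0,"hand":1},
    {"x":0,"y":0,"z":0.02,"wx":0,"wy":0,"wz":0,"hand":1},
    {"x":0,"y":0,"z":0,"wx":0,"wy":0,"wz":0,"hand":1},
    {"x":0,"y":0,"z":0,"wx":0,"wy":0,"wz":0,"hand":1}
  ]
}}

```text
time_s: 10.6
eef_pos: [0.4519, -0.015, 0.1892]
tcp_rot: [0.649, 0.761, -0.0, -0.0]
ft_force: [0.0, -0.6, 1.0]
opening: 0.0854
```

Run:
```python
from m import *
plan(.4528,-.0150,.074,9.13)
```

```text
t 10.6 pos [ 0.4519 -0.015   0.1892] head 9.10246083803715 tilt 0.06233242633499878 open 0.08543106701101062 F [ 0.0171 -0.6025  1.0019]
wz total -0.000 then x -0.0001 y 0.0009, z 0.1152
```

Call:
{"name": "carry_out", "arguments": {
  "plan": [
    {"x":0,"y":0.001,"z":0.025,"wx":0,"wy":0,"wz":0,"hand":1},
    {"x":0,"y":0,"z":0.03,"wx":0,"wy":0,"wz":0,"hand":1},
    {"x":0,"y":0,"z":0.025,"wx":0,"wy":0,"wz":0,"hand":1},
    {"x":0,"y":0,"z":0.02,"wx":0,"wy":0,"wz":0,"hand":1},
    {"x":0,"y":0,"z":0.015,"wx":0,"wy":0,"wz":0,"hand":1},
    {"x":0,"y":0,"z":0,"wx":0,"wy":0,"wz":0,"hand":0.6},
    {"x":0,"y":0,"z":0,"wx":0,"wy":0,"wz":0,"hand":0.5},
    {"x":0,"y":0,"z":0,"wx":0,"wy":0,"wz":0,"hand":0.4},
    {"x":0,"y":0,"z":0,"wx":0,"wy":0,"wz":0,"hand":0.2},
    {"x":0,"y":0,"z":0,"wx":0,"wy":0,"wz":0,"hand":0.1},
    {"x":0,"y":0,"z":0,"wx":0,"wy":0,"wz":0,"hand":0},
    {"x":0,"y":0,"z":0,"wx":0,"wy":0,"wz":0,"hand":0},
    {"x":0,"y":0,"z":0,"wx":0,"wy":0,"wz":0,"hand":0}
  ]
}}

```text
time_s: 11.9
eef_pos: [0.4532, -0.0149, 0.0754]
tcp_rot: [0.649, 0.761, 0.0, 0.001]
ft_force: [-2.2, -0.2, 11.7]
opening: 0.0366
```

Call:
{"name": "carry_out", "arguments": {
  "plan": [
    {"x":0,"y":0,"z":-0.03,"wx":0,"wy":0,"wz":0,"hand":0},
    {"x":0,"y":0,"z":-0.04,"wx":0,"wy":0,"wz":0,"hand":0},
    {"x":0,"y":0,"z":-0.04,"wx":0,"wy":0,"wz":0,"hand":0},
    {"x":0,"y":0,"z":-0.04,"wx":0,"wy":0,"wz":0,"hand":0},
    {"x":0,"y":0,"z":0,"wx":0,"wy":0,"wz":0,"hand":0},
    {"x":0,"y":0,"z":0,"wx":0,"wy":0,"wz":0,"hand":0}
  ]
}}

```text
time_s: 12.5
eef_pos: [0.453, -0.0147, 0.2251]
tcp_rot: [0.649, 0.761, 0.001, 0.001]
ft_force: [1.1, -0.6, -1.7]
opening: 0.0365
```

Run:
```python
from m import *
plan(.6417,.0933,.2,9.13)
```

```text
t 12.5 pos [ 0.453  -0.0147  0.2251] head 9.123658794350622 tilt 0.10288501377631912 open 0.03647867323591729 F [ 1.0655 -0.6104 -1.7387]
wz total -0.000 then x 0.0767 y 0.2034, z 0.0251
```

Call:
{"name": "carry_out", "arguments": {
  "plan": [
    {"x":0.007,"y":0.018,"z":0,"wx":0,"wy":0,"wz":0,"hand":0},
    {"x":0.012,"y":0.032,"z":0,"wx":0,"wy":0,"wz":0,"hand":0},
    {"x":0.012,"y":0.032,"z":0,"wx":0,"wy":0,"wz":0,"hand":0},
    {"x":0.012,"y":0.032,"z":0,"wx":0,"wy":0,"wz":0,"hand":0},
    {"x":0.012,"y":0.032,"z":0,"wx":0,"wy":0,"wz":0,"hand":0},
    {"x":0.012,"y":0.032,"z":0,"wx":0,"wy":0,"wz":0,"hand":0},
    {"x":0.0097,"y":0.0254,"z":0,"wx":0,"wy":0,"wz":0,"hand":0},
    {"x":0,"y":0,"z":0,"wx":0,"wy":0,"wz":0,"hand":0},
    {"x":0,"y":0,"z":0,"wx":0,"wy":0,"wz":0,"hand":0},
    {"x":0,"y":0,"z":0.03,"wx":0,"wy":0,"wz":0,"hand":0},
    {"x":0,"y":0,"z":0.03,"wx":0,"wy":0,"wz":0,"hand":0},
    {"x":0,"y":0,"z":0.03,"wx":0,"wy":0,"wz":0,"hand":0},
    {"x":0,"y":0,"z":0.025,"wx":0,"wy":0,"wz":0,"hand":0},
    {"x":0,"y":0,"z":0,"wx":0,"wy":0,"wz":0,"hand":0},
    {"x":0,"y":0,"z":0,"wx":0,"wy":0,"wz":0,"hand":0}
  ]
}}

```text
time_s: 14.0
eef_pos: [0.6415, 0.0927, 0.11]
tcp_rot: [0.649, 0.761, -0.0, 0.0]
ft_force: [0.8, -0.7, -1.6]
opening: 0.0366
```

Run:
```python
from m import *
plan(.6417,.0933,.088,9.13)
p,d=snapshot('scene')
u,v=px('scene',(.65,.04,.05))[0].astype(int)
cv2.imwrite(f'pics/scene7.png',cv2.resize(p[max(0,v-45):v+45,u-60:u+60,::-1],(800,600),interpolation=2))
W=cloud('scene',d)
body=W[sel(W,(.6417,.092),.034,.035,.085)]
from scipy.optimize import least_squares
s=least_squares(lambda q:np.hypot(body[:,0]-q[0],body[:,1]-q[1])-.025,(.6417,.092),loss='soft_l1',f_scale=.002); print(s.x,len(body),'want',.6417,.0912)
```

```text
t 14.0 pos [0.6415 0.0927 0.11  ] head 9.083667749766757 tilt 0.01923877346209753 open 0.03658642996234057 F [ 0.7649 -0.7445 -1.6447]
wz total -0.001 then x 0.0006 y 0.0003, z 0.0220
[0.6418 0.0932] 182 want 0.6417 0.0912
```

View pics/scene7.png

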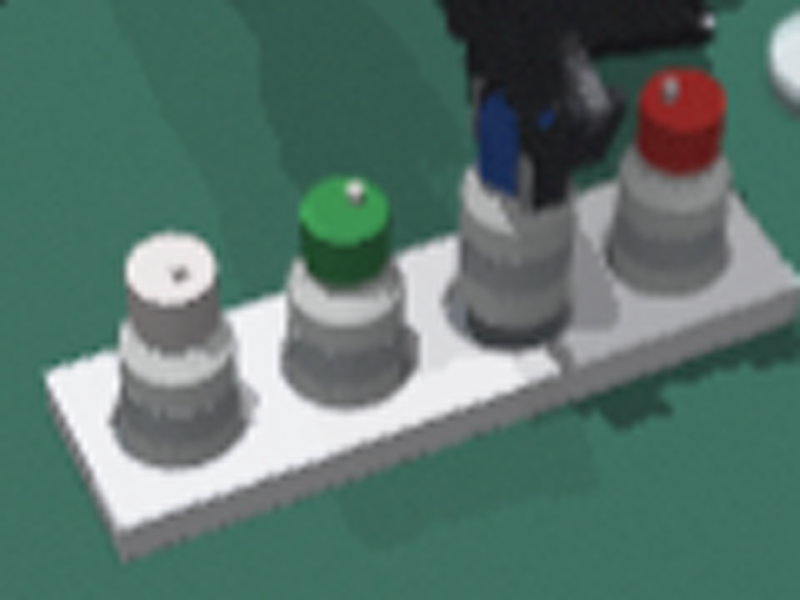

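Call:
{"name": "carry_out", "arguments": {
  "plan": [
    {"x":-0.0018,"y":0,"z":0,"wx":0,"wy":0,"wz":0,"hand":0},
    {"x":0,"y":0,"z":0.01,"wx":0,"wy":0,"wz":0,"hand":0},
    {"x":0,"y":0,"z":0.008,"wx":0,"wy":0,"wz":0,"hand":0},
    {"x":0,"y":0,"z":0.004,"wx":0,"wy":0,"wz":0,"hand":0},
    {"x":0,"y":0,"z":0,"wx":0,"wy":0,"wz":0,"hand":0},
    {"x":0,"y":0,"z":0,"wx":0,"wy":0,"wz":0,"hand":0}
  ]
}}

```text
time_s: 14.65
eef_pos: [0.6417, 0.0913, 0.0875]
tcp_rot: [0.649, 0.761, -0.0, -0.0]
ft_force: [-4.2, -0.1, 10.1]
opening: 0.0365
```

Foot is at the expected height (TCP 0.0875 against 0.0874 expected). I'll release it.

Call:
{"name": "carry_out", "arguments": {
  "plan": [
    {"x":0,"y":0,"z":0,"wx":0,"wy":0,"wz":0,"hand":0.45},
    {"x":0,"y":0,"z":0,"wx":0,"wy":0,"wz":0,"hand":0.6},
    {"x":0,"y":0,"z":0,"wx":0,"wy":0,"wz":0,"hand":0.8},
    {"x":0,"y":0,"z":0,"wx":0,"wy":0,"wz":0,"hand":1},
    {"x":0,"y":0,"z":0,"wx":0,"wy":0,"wz":0,"hand":1},
    {"x":0,"y":0,"z":0,"wx":0,"wy":0,"wz":0,"hand":1},
    {"x":0,"y":0,"z":-0.02,"wx":0,"wy":0,"wz":0,"hand":1},
    {"x":0,"y":0,"z":-0.03,"wx":0,"wy":0,"wz":0,"hand":1},
    {"x":0,"y":0,"z":-0.03,"wx":0,"wy":0,"wz":0,"hand":1},
    {"x":0,"y":0,"z":-0.03,"wx":0,"wy":0,"wz":0,"hand":1},
    {"x":0,"y":0,"z":-0.02,"wx":0,"wy":0,"wz":0,"hand":1},
    {"x":0,"y":0,"z":0,"wx":0,"wy":0,"wz":0,"hand":1}
  ]
}}

```text
time_s: 15.85
eef_pos: [0.6428, 0.0913, 0.2201]
tcp_rot: [0.649, 0.761, 0.002, 0.001]
ft_force: [1.2, 0.5, -0.2]
opening: 0.0853
```

Run:
```python
from m import *
# refine trough & carrier
for n in('top','scene'):
    f=np.load(f'pics/{n}0.npz'); W=cloud(n,f['d'])
    hs=cv2.cvtColor(f['p'],cv2.COLOR_RGB2HSV)
    for z0 in(.030,.034,.036):
        m=sel(W,(.43,.371),.07,z0,.048); print(n,'trough',m.sum(),rect(W[m]))
    m=sel(W,(.45,.188),.075,-.01,.03)&(hs[...,2]<90)&(hs[...,1]<80);print(n,'carrier',m.sum(),rect(W[m]))
plan(.429,.3705,.2,11.1)
p,d=snapshot('scene')
cv2.imwrite(f'pics/scene8.png',cv2.resize(p[100:280,150:390,::-1],(800,600),interpolation=2))
```

```text
top trough 161 (array([0.4279, 0.3709]), array([ 39.5282, 101.8753]), np.float32(11.24675))
top trough 152 (array([0.4279, 0.3709]), array([ 39.5282, 101.8008]), np.float32(11.24675))
top trough 142 (array([0.4281, 0.3702]), array([ 39.5282, 100.3599]), np.float32(11.246735))
top carrier 785 (array([0.4513, 0.1897]), array([118.331 ,  56.6713]), np.float32(-4.2112427))
scene trough 176 (array([0.4307, 0.369 ]), array([ 47.5275, 102.6711]), np.float32(10.848587))
scene trough 128 (array([0.4307, 0.369 ]), array([ 47.5275, 102.6711]), np.float32(10.848587))
scene trough 98 (array([0.4313, 0.3699]), array([ 45.8628, 101.3878]), np.float32(10.269577))
scene carrier 480 (array([0.4643, 0.1858]), array([123.0874, 104.3603]), np.float32(-16.565453))
t 15.85 pos [0.6428 0.0913 0.2201] head 9.108470772859794 tilt 0.23454991721195848 open 0.08533445647602364 F [ 1.2179  0.4564 -0.1583]
wz total -0.035 then x 0.3151 y -0.1561, z 0.0201
```

View pics/scene8.png

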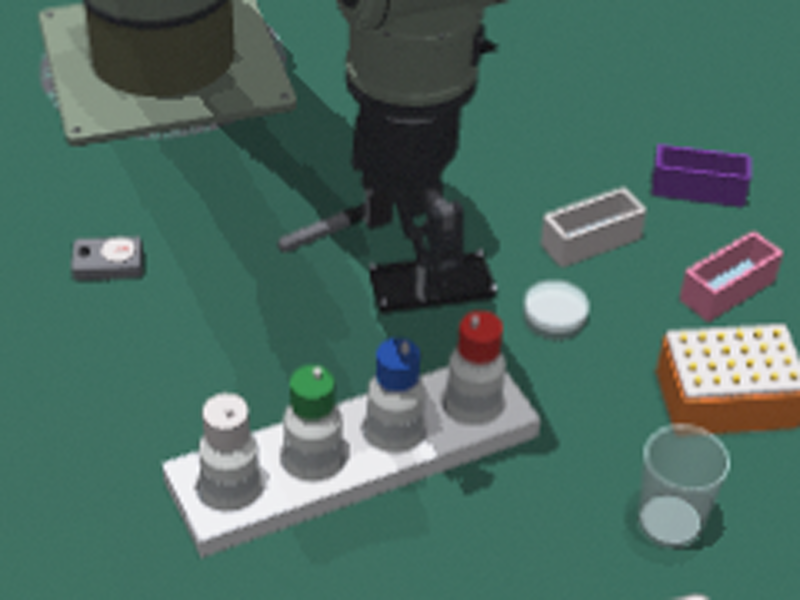

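Call:
{"name": "carry_out", "arguments": {
  "plan": [
    {"x":0,"y":0,"z":0,"wx":0,"wy":0,"wz":-0.035,"hand":1},
    {"x":0.025,"y":-0.012,"z":0,"wx":0,"wy":0,"wz":0,"hand":1},
    {"x":0.036,"y":-0.018,"z":0,"wx":0,"wy":0,"wz":0,"hand":1},
    {"x":0.036,"y":-0.018,"z":0,"wx":0,"wy":0,"wz":0,"hand":1},
    {"x":0.036,"y":-0.018,"z":0,"wx":0,"wy":0,"wz":0,"hand":1},
    {"x":0.036,"y":-0.018,"z":0,"wx":0,"wy":0,"wz":0,"hand":1},
    {"x":0.036,"y":-0.018,"z":0,"wx":0,"wy":0,"wz":0,"hand":1},
    {"x":0.036,"y":-0.018,"z":0.02,"wx":0,"wy":0,"wz":0,"hand":1},
    {"x":0.036,"y":-0.018,"z":0.03,"wx":0,"wy":0,"wz":0,"hand":1},
    {"x":0.036,"y":-0.018,"z":0.03,"wx":0,"wy":0,"wz":0,"hand":1},
    {"x":0,"y":0,"z":0,"wx":0,"wy":0,"wz":0,"hand":1},
    {"x":0,"y":0,"z":0,"wx":0,"wy":0,"wz":0,"hand":1}
  ]
}}

```text
time_s: 17.1
eef_pos: [0.428, 0.368, 0.1365]
tcp_rot: [0.634, 0.773, -0.001, 0.0]
ft_force: [1.0, -0.9, -0.3]
opening: 0.0853
```

Run:
```python
from m import *
plan(.4295,.3702,.013,11.1)
# carrier contour in both first pictures, project on z=.013
for n in('top','scene'):
    f=np.load(f'pics/{n}0.npz'); p=f['p']; c=camera_info(n)
    W=cloud(n,f['d']); hs=cv2.cvtColor(p,cv2.COLOR_RGB2HSV)
    m=(sel(W,(.452,.189),.075,-.03,.04)&(hs[...,2]<90)&(hs[...,1]<110)).astype(np.uint8)
    if n=='scene': m=(sel(W,(.452,.189),.075,-.03,.04)&(hs[...,2]<50)).astype(np.uint8)
    k,l,st,_=cv2.connectedComponentsWithStats(m); i=1+st[1:,4].argmax()
    v,u=np.nonzero(l==i)
    uv=np.concatenate([np.c_[u+a,v+b] for a in(-.5,.5) for b in(-.5,.5)]).astype(float)
    q=cv2.undistortPoints(uv.reshape(-1,1,2),K(c),c['distortion']).reshape(-1,2)
    D=np.c_[q,np.ones(len(q))]@c['R']; C=-c['R'].T@c['t']
    for z in(.013,.008):
        X=C+D*((z-C[2])/D[:,2])[:,None]; print(n,len(u),z,rect(X))
```

```text
t 17.1 pos [0.428  0.368  0.1365] head 11.267315455474739 tilt 0.1317293205862326 open 0.0852897454834407 F [ 1.0416 -0.8967 -0.2635]
wz total 0.003 then x 0.0018 y 0.0019, z 0.1235
top 791 0.013 (array([0.4512, 0.1887]), array([121.7099,  59.6632]), np.float32(-4.0262375))
top 791 0.008 (array([0.4511, 0.1893]), array([122.2822,  59.9438]), np.float32(-4.026169))
scene 466 0.013 (array([0.4565, 0.1868]), array([122.236 ,  70.7737]), np.float32(-4.50898))
scene 466 0.008 (array([0.4515, 0.1887]), array([122.8144,  71.1085]), np.float32(-4.5090103))
```

Call:
{"name": "carry_out", "arguments": {
  "plan": [
    {"x":0.0018,"y":0.0019,"z":0.025,"wx":0,"wy":0,"wz":0,"hand":1},
    {"x":0,"y":0,"z":0.03,"wx":0,"wy":0,"wz":0,"hand":1},
    {"x":0,"y":0,"z":0.03,"wx":0,"wy":0,"wz":0,"hand":1},
    {"x":0,"y":0,"z":0.02,"wx":0,"wy":0,"wz":0,"hand":1},
    {"x":0,"y":0,"z":0.018,"wx":0,"wy":0,"wz":0,"hand":1},
    {"x":0,"y":0,"z":0,"wx":0,"wy":0,"wz":0,"hand":0.7},
    {"x":0,"y":0,"z":0,"wx":0,"wy":0,"wz":0,"hand":0.6},
    {"x":0,"y":0,"z":0,"wx":0,"wy":0,"wz":0,"hand":0.5},
    {"x":0,"y":0,"z":0,"wx":0,"wy":0,"wz":0,"hand":0.4},
    {"x":0,"y":0,"z":0,"wx":0,"wy":0,"wz":0,"hand":0.2},
    {"x":0,"y":0,"z":0,"wx":0,"wy":0,"wz":0,"hand":0},
    {"x":0,"y":0,"z":0,"wx":0,"wy":0,"wz":0,"hand":0},
    {"x":0,"y":0,"z":0,"wx":0,"wy":0,"wz":0,"hand":0}
  ]
}}

```text
time_s: 18.4
eef_pos: [0.4309, 0.3703, 0.0159]
tcp_rot: [0.635, 0.772, 0.001, 0.0]
ft_force: [-1.3, -1.7, 8.9]
opening: 0.0391
```

Call:
{"name": "carry_out", "arguments": {
  "plan": [
    {"x":0,"y":0,"z":-0.02,"wx":0,"wy":0,"wz":0,"hand":0},
    {"x":0,"y":0,"z":-0.03,"wx":0,"wy":0,"wz":0,"hand":0},
    {"x":0,"y":0,"z":-0.03,"wx":0,"wy":0,"wz":0,"hand":0},
    {"x":0,"y":0,"z":0,"wx":0,"wy":0,"wz":0.135,"hand":0},
    {"x":0,"y":0,"z":0,"wx":0,"wy":0,"wz":0.135,"hand":0},
    {"x":0,"y":0,"z":0,"wx":0,"wy":0,"wz":0,"hand":0},
    {"x":0,"y":0,"z":0,"wx":0,"wy":0,"wz":0,"hand":0}
  ]
}}

```text
time_s: 19.1
eef_pos: [0.4302, 0.3703, 0.0949]
tcp_rot: [0.732, 0.681, 0.0, 0.0]
ft_force: [-0.6, -0.9, -0.6]
opening: 0.0386
```

Run:
```python
from m import *
plan(.4515,.1885,.02,-4.2)
for n in('scene','top'):
    p,d=snapshot(n); np.savez(f'pics/{n}9.npz',p=p,d=d)
    u,v=px(n,(.43,.3,.05))[0].astype(int)
    cv2.imwrite(f'pics/{n}9.png',cv2.resize(p[max(0,v-60):v+60,u-80:u+80,::-1],(800,600),interpolation=2))
```

```text
t 19.1 pos [0.4302 0.3703 0.0949] head -4.106665403596089 tilt 0.01991548310506414 open 0.03859080931242435 F [-0.6157 -0.8914 -0.6408]
wz total 0.002 then x -0.1798 y 0.0346, z 0.0749
```

View pics/scene9.png

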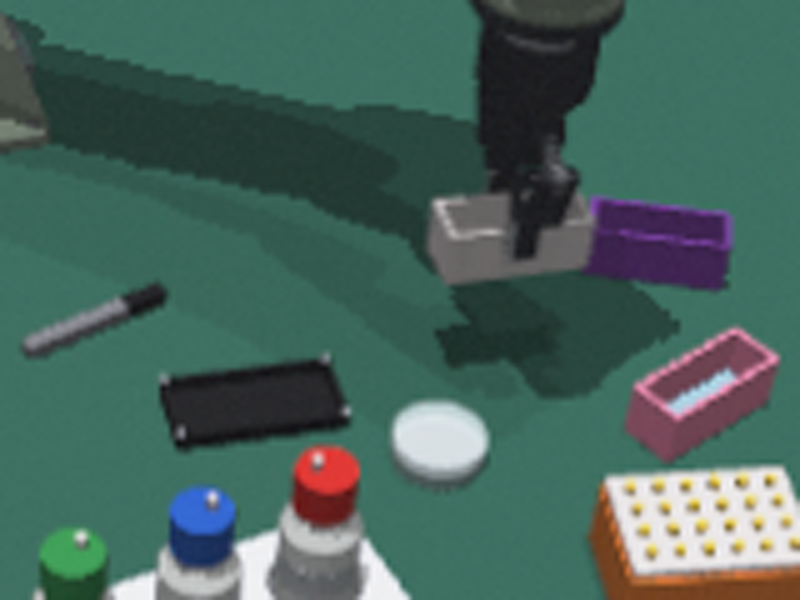

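View pics/top9.png

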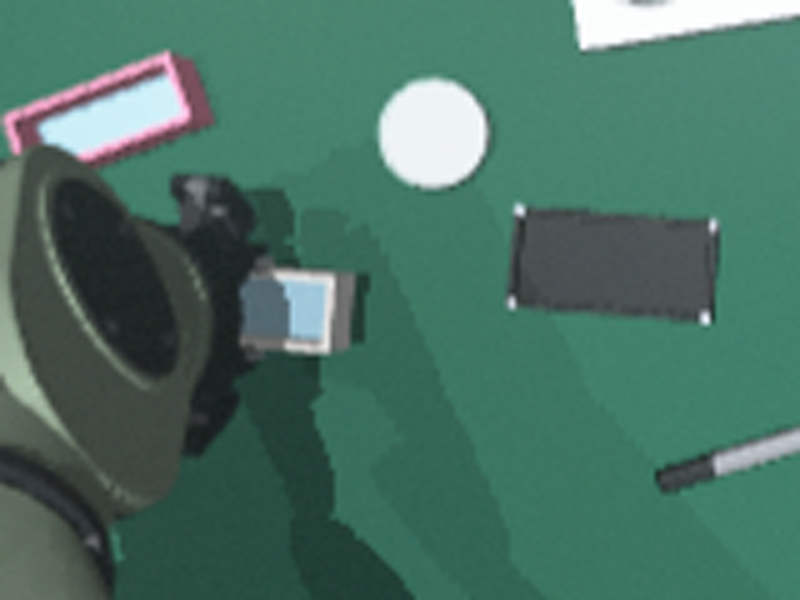

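Call:
{"name": "carry_out", "arguments": {
  "plan": [
    {"x":-0.02,"y":0.0038,"z":0,"wx":0,"wy":0,"wz":0,"hand":0},
    {"x":-0.035,"y":0.0067,"z":0,"wx":0,"wy":0,"wz":0,"hand":0},
    {"x":-0.035,"y":0.0067,"z":0,"wx":0,"wy":0,"wz":0,"hand":0},
    {"x":-0.035,"y":0.0067,"z":0,"wx":0,"wy":0,"wz":0,"hand":0},
    {"x":-0.035,"y":0.0067,"z":0,"wx":0,"wy":0,"wz":0,"hand":0},
    {"x":-0.02,"y":0.004,"z":0.01,"wx":0,"wy":0,"wz":0,"hand":0},
    {"x":0,"y":0,"z":0.02,"wx":0,"wy":0,"wz":0,"hand":0},
    {"x":0,"y":0,"z":0.02,"wx":0,"wy":0,"wz":0,"hand":0},
    {"x":0,"y":0,"z":0,"wx":0,"wy":0,"wz":0,"hand":0},
    {"x":0,"y":0,"z":0,"wx":0,"wy":0,"wz":0,"hand":0},
    {"x":0,"y":0,"z":0,"wx":0,"wy":0,"wz":0,"hand":0}
  ]
}}

```text
time_s: 20.3
eef_pos: [0.4514, 0.1884, 0.0454]
tcp_rot: [0.733, 0.68, 0.0, 0.0]
ft_force: [-1.0, -0.0, -0.5]
opening: 0.0388
```

Run:
```python
from m import *
plan(.4515,.1885,.021,-4.2)
for n in('scene','top'):
    p,d=snapshot(n); np.savez(f'pics/{n}10.npz',p=p,d=d)
    u,v=px(n,(.45,.19,.03))[0].astype(int)
    cv2.imwrite(f'pics/{n}10.png',cv2.resize(p[max(0,v-45):v+45,u-60:u+60,::-1],(800,600),interpolation=2))
```

```text
t 20.3 pos [0.4514 0.1884 0.0454] head -4.3024970480381235 tilt 0.0596063029621031 open 0.0388483268168898 F [-1.0378 -0.0128 -0.4538]
wz total -0.002 then x 0.0001 y 0.0001, z 0.0244
```

View pics/scene10.png

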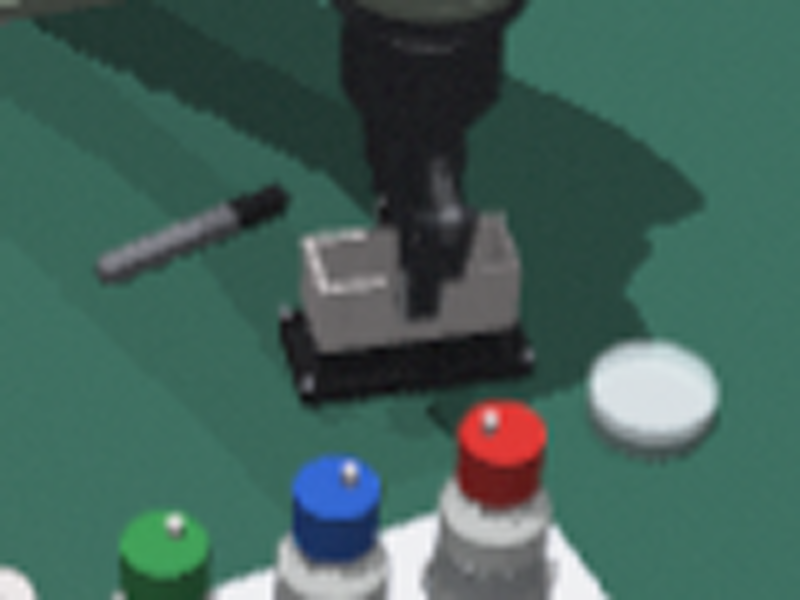

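View pics/top10.png

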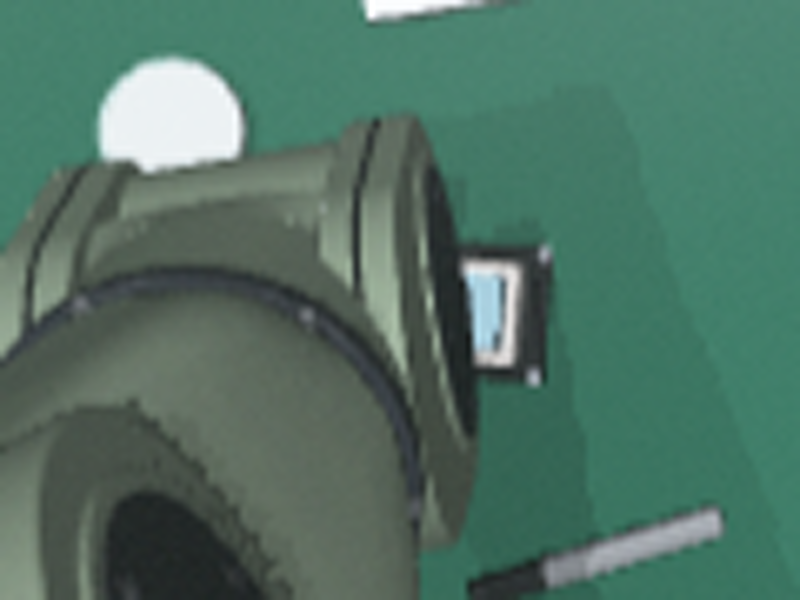

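Run:
```python
from m import *
def box(c,yaw,sx,sy,z):
    a=np.radians(yaw); X=np.array([np.cos(a),np.sin(a)]);Y=np.array([-np.sin(a),np.cos(a)])
    return [[*(np.array(c)+i*sx/2*X+j*sy/2*Y),z] for i,j in((-1,-1),(1,-1),(1,1),(-1,1))]
for n in('scene','top'):
    p=np.load(f'pics/{n}10.npz')['p'][:,:,::-1]
    u,v=px(n,(.45,.19,.03))[0].astype(int)
    im=cv2.resize(p[v-45:v+45,u-60:u+60],(800,600),interpolation=2)
    s=800/120
    for b,col in((box((.4515,.1885),-4.2,.058,.118,.013),(0,255,255)),(box((.4514,.1884),-4.3,.040,.100,.0295),(255,0,255)),(box((.4514,.1884),-4.3,.040,.100,.0695),(255,255,0))):
        q=((px(n,b)-[u-60,v-45]+.5)*s).astype(np.int32); cv2.polylines(im,[q],True,col,1)
    cv2.imwrite(f'pics/ov{n}.png',im)
```

```text
(no output)
```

View pics/ovscene.png

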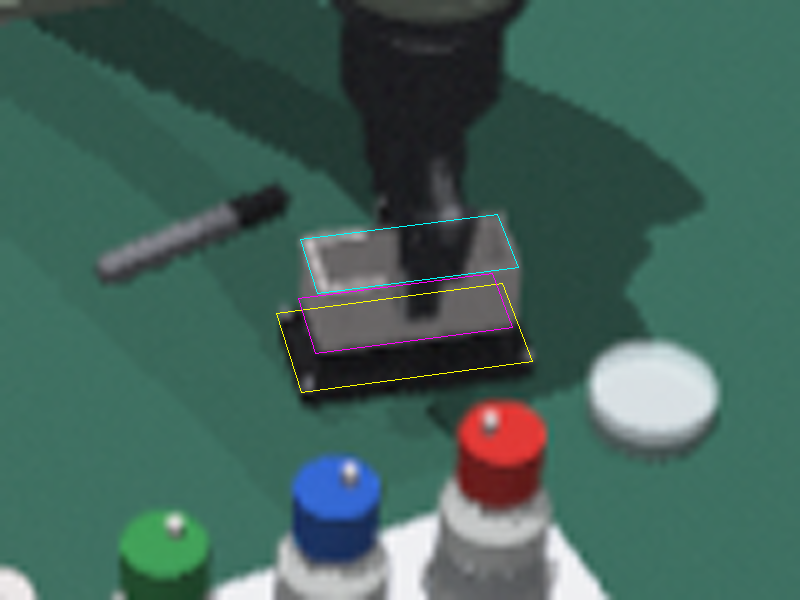

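View pics/ovtop.png

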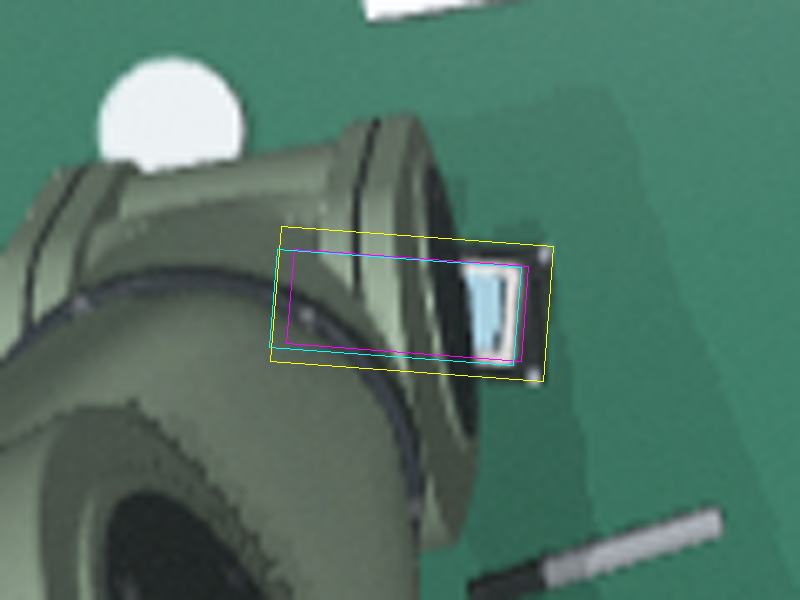

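Call:
{"name": "carry_out", "arguments": {
  "plan": [
    {"x":0,"y":0.001,"z":0,"wx":0,"wy":0,"wz":0,"hand":0},
    {"x":0,"y":0,"z":0.01,"wx":0,"wy":0,"wz":0,"hand":0},
    {"x":0,"y":0,"z":0.009,"wx":0,"wy":0,"wz":0,"hand":0},
    {"x":0,"y":0,"z":0.005,"wx":0,"wy":0,"wz":0,"hand":0},
    {"x":0,"y":0,"z":0,"wx":0,"wy":0,"wz":0,"hand":0},
    {"x":0,"y":0,"z":0,"wx":0,"wy":0,"wz":0,"hand":0}
  ]
}}

```text
time_s: 21.0
eef_pos: [0.4519, 0.1879, 0.02]
tcp_rot: [0.734, 0.68, -0.0, -0.0]
ft_force: [-0.2, -0.0, -0.9]
opening: 0.0388
```

Call:
{"name": "carry_out", "arguments": {
  "plan": [
    {"x":0,"y":0,"z":0.002,"wx":0,"wy":0,"wz":0,"hand":0},
    {"x":0,"y":0,"z":0,"wx":0,"wy":0,"wz":0,"hand":0}
  ]
}}

```text
time_s: 21.2
eef_pos: [0.4522, 0.188, 0.0192]
tcp_rot: [0.734, 0.68, 0.0, 0.0]
ft_force: [-4.3, -1.6, 25.6]
opening: 0.0389
```

Contact with the carrier floor. I'll release, rise and check.

Call:
{"name": "carry_out", "arguments": {
  "plan": [
    {"x":0,"y":0,"z":-0.001,"wx":0,"wy":0,"wz":0,"hand":0.5},
    {"x":0,"y":0,"z":0,"wx":0,"wy":0,"wz":0,"hand":0.7},
    {"x":0,"y":0,"z":0,"wx":0,"wy":0,"wz":0,"hand":1},
    {"x":0,"y":0,"z":0,"wx":0,"wy":0,"wz":0,"hand":1},
    {"x":0,"y":0,"z":0,"wx":0,"wy":0,"wz":0,"hand":1},
    {"x":0,"y":0,"z":-0.02,"wx":0,"wy":0,"wz":0,"hand":1},
    {"x":0,"y":0,"z":-0.03,"wx":0,"wy":0,"wz":0,"hand":1},
    {"x":0,"y":0,"z":-0.04,"wx":0,"wy":0,"wz":0,"hand":1},
    {"x":0,"y":0,"z":-0.04,"wx":0,"wy":0,"wz":0,"hand":1},
    {"x":0,"y":0,"z":-0.04,"wx":0,"wy":0,"wz":0,"hand":1},
    {"x":0,"y":0,"z":0,"wx":0,"wy":0,"wz":0,"hand":1}
  ]
}}

```text
time_s: 22.3
eef_pos: [0.4534, 0.1886, 0.1936]
tcp_rot: [0.733, 0.68, 0.003, 0.001]
ft_force: [0.7, 0.7, -1.3]
opening: 0.0854
```

Run:
```python
from m import *
plan(.4095,-.3766,.15,-16.4)
for n in('scene',):
    p,d=snapshot(n); np.savez(f'pics/{n}11.npz',p=p,d=d)
    u,v=px(n,(.45,.19,.03))[0].astype(int)
    cv2.imwrite(f'pics/{n}11.png',cv2.resize(p[max(0,v-45):v+45,u-60:u+60,::-1],(800,600),interpolation=2))
```

```text
t 22.3 pos [0.4534 0.1886 0.1936] head -4.359956306188624 tilt 0.35603536435250976 open 0.08535368071386244 F [ 0.7219  0.7134 -1.3258]
wz total 0.210 then x -0.5546 y 0.1175, z 0.0436
```

View pics/scene11.png

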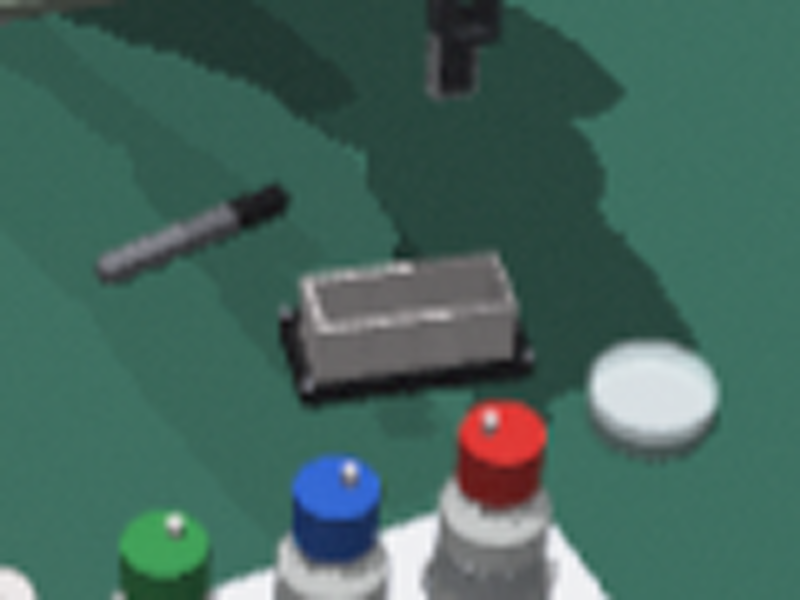

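Call:
{"name": "carry_out", "arguments": {
  "plan": [
    {"x":0,"y":0,"z":0,"wx":0,"wy":0,"wz":0.105,"hand":1},
    {"x":0,"y":0,"z":0,"wx":0,"wy":0,"wz":0.105,"hand":1},
    {"x":-0.03,"y":0.006,"z":0,"wx":0,"wy":0,"wz":0,"hand":1},
    {"x":-0.04,"y":0.0085,"z":0,"wx":0,"wy":0,"wz":0,"hand":1},
    {"x":-0.04,"y":0.0085,"z":0,"wx":0,"wy":0,"wz":0,"hand":1},
    {"x":-0.04,"y":0.0085,"z":0,"wx":0,"wy":0,"wz":0,"hand":1},
    {"x":-0.04,"y":0.0085,"z":0,"wx":0,"wy":0,"wz":0,"hand":1},
    {"x":-0.04,"y":0.0085,"z":0,"wx":0,"wy":0,"wz":0,"hand":1},
    {"x":-0.04,"y":0.0085,"z":0,"wx":0,"wy":0,"wz":0,"hand":1},
    {"x":-0.04,"y":0.0085,"z":0,"wx":0,"wy":0,"wz":0,"hand":1},
    {"x":-0.04,"y":0.0085,"z":0,"wx":0,"wy":0,"wz":0,"hand":1},
    {"x":-0.04,"y":0.0085,"z":0,"wx":0,"wy":0,"wz":0,"hand":1},
    {"x":-0.04,"y":0.0085,"z":0,"wx":0,"wy":0,"wz":0,"hand":1},
    {"x":-0.04,"y":0.0085,"z":0,"wx":0,"wy":0,"wz":0,"hand":1},
    {"x":-0.04,"y":0.0085,"z":0.02,"wx":0,"wy":0,"wz":0,"hand":0.7},
    {"x":-0.04,"y":0.0085,"z":0.03,"wx":0,"wy":0,"wz":0,"hand":0.6},
    {"x":0,"y":0,"z":0.02,"wx":0,"wy":0,"wz":0,"hand":0.6},
    {"x":0,"y":0,"z":0,"wx":0,"wy":0,"wz":0,"hand":0.6},
    {"x":0,"y":0,"z":0,"wx":0,"wy":0,"wz":0,"hand":0.6}
  ]
}}

```text
time_s: 24.25
eef_pos: [0.4087, -0.3711, 0.1199]
tcp_rot: [0.8, 0.599, 0.0, -0.001]
ft_force: [-0.2, 0.2, 0.4]
opening: 0.0513
```

Run:
```python
from m import *
plan(.409,-.3767,.015,-16.4)
for n in('scene',):
    p,d=snapshot(n)
    u,v=px(n,(.41,-.377,.06))[0].astype(int)
    cv2.imwrite(f'pics/{n}12.png',cv2.resize(p[max(0,v-45):v+45,u-60:u+60,::-1],(800,600),interpolation=2))
```

```text
t 24.25 pos [ 0.4087 -0.3711  0.1199] head -16.355493230137878 tilt 0.07236313643753772 open 0.05129973117669311 F [-0.1955  0.2188  0.3743]
wz total 0.001 then x -0.0053 y 0.0018, z 0.1049
```

View pics/scene12.png

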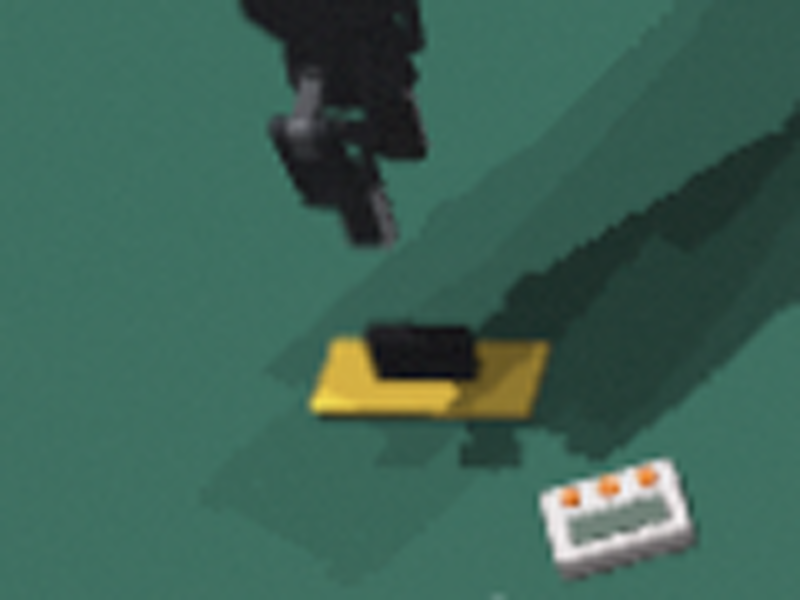

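Call:
{"name": "carry_out", "arguments": {
  "plan": [
    {"x":-0.0055,"y":0.0018,"z":0.02,"wx":0,"wy":0,"wz":0,"hand":0.6},
    {"x":0,"y":0,"z":0.025,"wx":0,"wy":0,"wz":0,"hand":0.6},
    {"x":0,"y":0,"z":0.025,"wx":0,"wy":0,"wz":0,"hand":0.6},
    {"x":0,"y":0,"z":0.02,"wx":0,"wy":0,"wz":0,"hand":0.6},
    {"x":0,"y":0,"z":0.013,"wx":0,"wy":0,"wz":0,"hand":0.6},
    {"x":0,"y":0,"z":0,"wx":0,"wy":0,"wz":0,"hand":0.4},
    {"x":0,"y":0,"z":0,"wx":0,"wy":0,"wz":0,"hand":0.3},
    {"x":0,"y":0,"z":0,"wx":0,"wy":0,"wz":0,"hand":0.2},
    {"x":0,"y":0,"z":0,"wx":0,"wy":0,"wz":0,"hand":0.1},
    {"x":0,"y":0,"z":0,"wx":0,"wy":0,"wz":0,"hand":0},
    {"x":0,"y":0,"z":0,"wx":0,"wy":0,"wz":0,"hand":0},
    {"x":0,"y":0,"z":0,"wx":0,"wy":0,"wz":0,"hand":0}
  ]
}}

```text
time_s: 25.5
eef_pos: [0.4092, -0.378, 0.0182]
tcp_rot: [0.801, 0.599, 0.0, 0.001]
ft_force: [-0.3, 1.9, 10.4]
opening: 0.0107
```

Call:
{"name": "carry_out", "arguments": {
  "plan": [
    {"x":0,"y":0,"z":-0.03,"wx":0,"wy":0,"wz":0,"hand":0},
    {"x":0,"y":0,"z":-0.04,"wx":0,"wy":0,"wz":0,"hand":0},
    {"x":0,"y":0,"z":-0.04,"wx":0,"wy":0,"wz":0,"hand":0},
    {"x":0,"y":0,"z":-0.04,"wx":0,"wy":0,"wz":-0.1,"hand":0},
    {"x":0,"y":0,"z":0,"wx":0,"wy":0,"wz":-0.11,"hand":0},
    {"x":0,"y":0,"z":0,"wx":0,"wy":0,"wz":0,"hand":0}
  ]
}}

```text
time_s: 26.1
eef_pos: [0.4091, -0.3779, 0.1684]
tcp_rot: [0.733, 0.68, 0.0, 0.001]
ft_force: [0.0, 0.7, -2.2]
opening: 0.0107
```

Run:
```python
from m import *
for n in('scene',):
    p,d=snapshot(n)
    u,v=px(n,(.41,-.377,.16))[0].astype(int)
    cv2.imwrite(f'pics/{n}13.png',cv2.resize(p[max(0,v-45):v+45,u-60:u+60,::-1],(800,600),interpolation=2))
# trough pose now
f=np.load('pics/scene11.npz'); W=cloud('scene',f['d'])
for z in(.036,.039): P=W[sel(W,(.452,.188),.07,z,.052)]; print(len(P),rect(P))
p,d=snapshot('top'); np.savez('pics/top13.npz',p=p,d=d);W=cloud('top',d)
for z in(.036,.039): P=W[sel(W,(.452,.188),.07,z,.052)]; print('top',len(P),rect(P))
plan(.4522,.188,.15,-4.3)
```

```text
177 (array([0.4555, 0.189 ]), array([101.5864,  48.9549]), np.float32(-4.2044144))
138 (array([0.4558, 0.1894]), array([102.166 ,  48.4756]), np.float32(-2.5446472))
top 144 (array([0.4515, 0.189 ]), array([100.3373,  39.9762]), np.float32(-4.334442))
top 139 (array([0.4515, 0.189 ]), array([100.3373,  39.9762]), np.float32(-4.334442))
t 26.2 pos [ 0.4086 -0.3775  0.1669] head -4.546412886766942 tilt 0.026911332752117052 open 0.010548631323769623 F [-0.6859  0.5779 -0.469 ]
wz total -0.004 then x 0.5672 y 0.0011, z 0.0169
```

View pics/scene13.png

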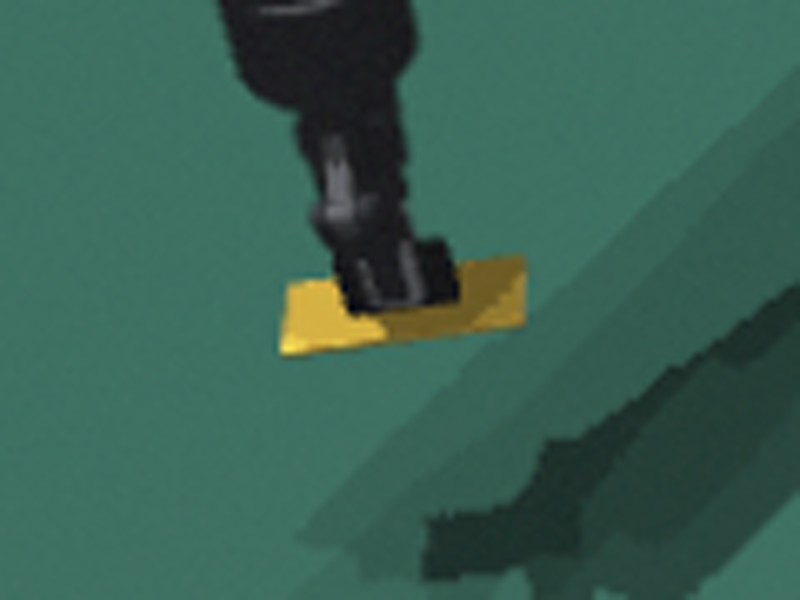

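Call:
{"name": "carry_out", "arguments": {
  "plan": [
    {"x":0.02,"y":0,"z":0,"wx":0,"wy":0,"wz":0,"hand":0},
    {"x":0.035,"y":0,"z":0,"wx":0,"wy":0,"wz":0,"hand":0},
    {"x":0.04,"y":0,"z":0,"wx":0,"wy":0,"wz":0,"hand":0},
    {"x":0.04,"y":0,"z":0,"wx":0,"wy":0,"wz":0,"hand":0},
    {"x":0.04,"y":0,"z":0,"wx":0,"wy":0,"wz":0,"hand":0},
    {"x":0.04,"y":0,"z":0,"wx":0,"wy":0,"wz":0,"hand":0},
    {"x":0.04,"y":0,"z":0,"wx":0,"wy":0,"wz":0,"hand":0},
    {"x":0.04,"y":0,"z":0,"wx":0,"wy":0,"wz":0,"hand":0},
    {"x":0.04,"y":0,"z":0,"wx":0,"wy":0,"wz":0,"hand":0},
    {"x":0.04,"y":0,"z":0,"wx":0,"wy":0,"wz":0,"hand":0},
    {"x":0.04,"y":0,"z":0,"wx":0,"wy":0,"wz":0,"hand":0},
    {"x":0.04,"y":0,"z":0,"wx":0,"wy":0,"wz":0,"hand":0},
    {"x":0.04,"y":0,"z":0,"wx":0,"wy":0,"wz":0,"hand":0},
    {"x":0.04,"y":0,"z":0,"wx":0,"wy":0,"wz":0,"hand":0},
    {"x":0.03,"y":0,"z":0.01,"wx":0,"wy":0,"wz":0,"hand":0},
    {"x":0,"y":0,"z":0.03,"wx":0,"wy":0,"wz":0,"hand":0},
    {"x":0,"y":0,"z":0.03,"wx":0,"wy":0,"wz":0,"hand":0},
    {"x":0,"y":0,"z":0.01,"wx":0,"wy":0,"wz":0,"hand":0},
    {"x":0,"y":0,"z":0,"wx":0,"wy":0,"wz":0,"hand":0},
    {"x":0,"y":0,"z":0,"wx":0,"wy":0,"wz":0,"hand":0}
  ]
}}

```text
time_s: 28.2
eef_pos: [0.452, 0.1855, 0.0877]
tcp_rot: [0.734, 0.679, 0.0, 0.0]
ft_force: [0.2, -0.3, -0.6]
opening: 0.0106
```

```bash
cat > ov.py <<'E'
from m import *
def box(c,yaw,sx,sy,z):
    a=np.radians(yaw); X=np.array([np.cos(a),np.sin(a)]);Y=np.array([-np.sin(a),np.cos(a)])
    return [[*(np.array(c)+i*sx/2*X+j*sy/2*Y),z] for i,j in((-1,-1),(1,-1),(1,1),(-1,1))]
E
python3 - <<'E'
from ov import *
plan(.452,.1878,.058,-4.33)
st=read_state(); e=st['eef_pos']; h=head(st['tcp_rot'])[0]
for n in('scene','top'):
    p,d=snapshot(n); np.savez(f'pics/{n}14.npz',p=p,d=d)
    u,v=px(n,(.45,.19,.05))[0].astype(int)
    im=cv2.resize(p[v-45:v+45,u-60:u+60,::-1],(800,600),interpolation=2); s=800/120
    for b,col in((box((.452,.189),-4.3,.040,.100,.045),(255,0,255)),(box(e[:2],h,.046,.106,e[2]-.0082),(255,255,0))):
        q=((px(n,b)-[u-60,v-45]+.5)*s).astype(np.int32); cv2.polylines(im,[q],True,col,1)
    cv2.imwrite(f'pics/{n}14.png',im)
    W=cloud(n,d); hs=cv2.cvtColor(p,cv2.COLOR_RGB2HSV)
    m=sel(W,e[:2],.08,e[2]-.02,e[2]+.01)&(hs[...,1]>130)&(hs[...,0]<35); print(n,m.sum(),rect(W[m]),np.median(W[m][:,2]))
E
```

```text
t 28.2 pos [0.452  0.1855 0.0877] head -4.4366551624267725 tilt 0.024798604189517803 open 0.010581799422909864 F [ 0.2455 -0.2529 -0.5653]
wz total -0.002 then x 0.0022 y -0.0002, z 0.0297
scene 231 (array([0.4526, 0.1857]), array([105.0796,  50.3799]), np.float32(-5.748955)) 0.07945341180272704
top 169 (array([0.4491, 0.1463]), array([27.1529, 45.7002]), np.float32(89.87576)) 0.07871639446290848
```

View pics/scene14.png

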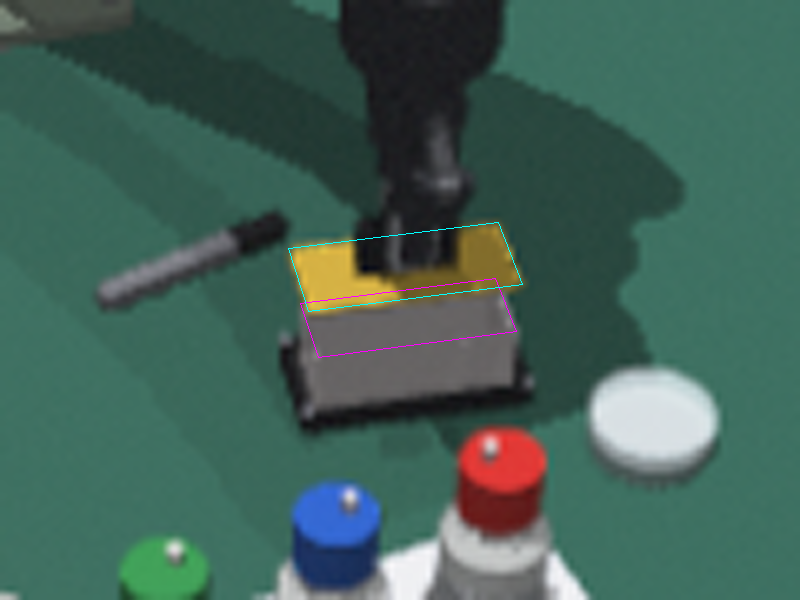

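View pics/top14.png

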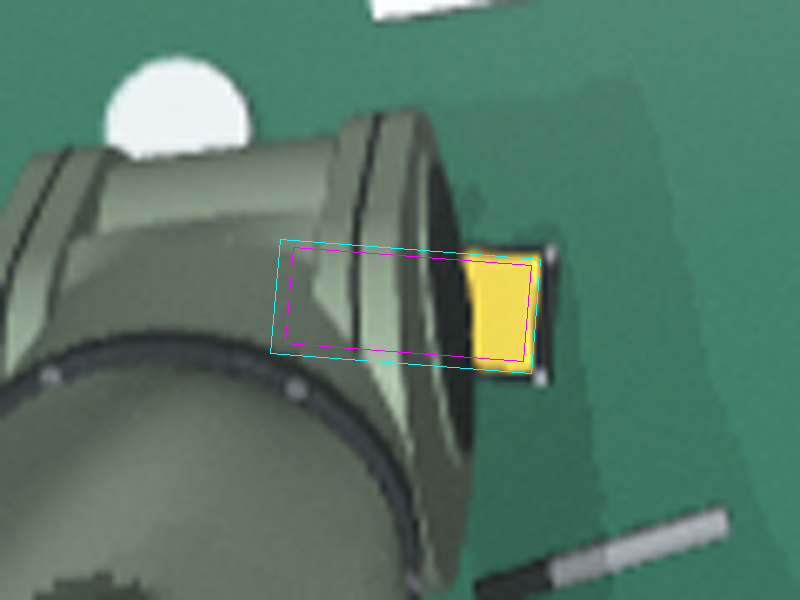

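Call:
{"name": "carry_out", "arguments": {
  "plan": [
    {"x":0.003,"y":0,"z":0,"wx":0,"wy":0,"wz":0,"hand":0},
    {"x":0,"y":0,"z":0.012,"wx":0,"wy":0,"wz":0,"hand":0},
    {"x":0,"y":0,"z":0.01,"wx":0,"wy":0,"wz":0,"hand":0},
    {"x":0,"y":0,"z":0.006,"wx":0,"wy":0,"wz":0,"hand":0},
    {"x":0,"y":0,"z":0.002,"wx":0,"wy":0,"wz":0,"hand":0},
    {"x":0,"y":0,"z":0,"wx":0,"wy":0,"wz":0,"hand":0},
    {"x":0,"y":0,"z":0,"wx":0,"wy":0,"wz":0,"hand":0}
  ]
}}

```text
time_s: 29.0
eef_pos: [0.4521, 0.1887, 0.0572]
tcp_rot: [0.734, 0.68, 0.0, 0.0]
ft_force: [0.2, 1.0, -0.0]
opening: 0.0113
```

Call:
{"name": "carry_out", "arguments": {
  "plan": [
    {"x":0,"y":0,"z":0.0015,"wx":0,"wy":0,"wz":0,"hand":0},
    {"x":0,"y":0,"z":0,"wx":0,"wy":0,"wz":0,"hand":0}
  ]
}}

```text
time_s: 29.2
eef_pos: [0.4522, 0.1888, 0.0562]
tcp_rot: [0.734, 0.68, 0.0, 0.0]
ft_force: [-2.5, -0.2, 15.8]
opening: 0.0106
```

Run:
```python
from ov import *
for n in('scene',):
    p,d=snapshot(n); 
    u,v=px(n,(.45,.19,.05))[0].astype(int)
    cv2.imwrite(f'pics/{n}15.png',cv2.resize(p[v-45:v+45,u-60:u+60,::-1],(800,600),interpolation=2))
```

View pics/scene15.png

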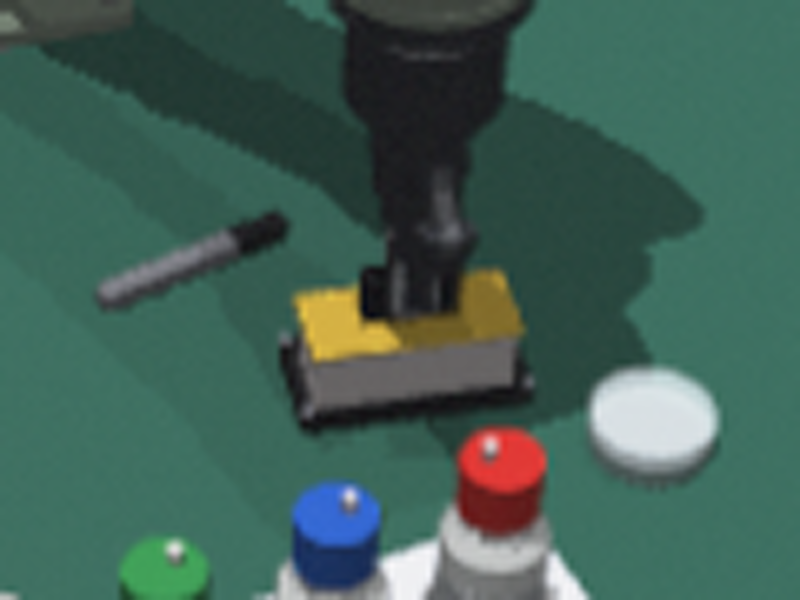

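Lid is down flush on the trough. I'll release it, rise and move away so the top camera can see.

Call:
{"name": "carry_out", "arguments": {
  "plan": [
    {"x":0,"y":0,"z":-0.0005,"wx":0,"wy":0,"wz":0,"hand":0.2},
    {"x":0,"y":0,"z":0,"wx":0,"wy":0,"wz":0,"hand":0.4},
    {"x":0,"y":0,"z":0,"wx":0,"wy":0,"wz":0,"hand":0.6},
    {"x":0,"y":0,"z":0,"wx":0,"wy":0,"wz":0,"hand":0.6},
    {"x":0,"y":0,"z":-0.02,"wx":0,"wy":0,"wz":0,"hand":0.6},
    {"x":0,"y":0,"z":-0.03,"wx":0,"wy":0,"wz":0,"hand":0.6},
    {"x":0,"y":0,"z":-0.04,"wx":0,"wy":0,"wz":0,"hand":1},
    {"x":0,"y":0,"z":-0.04,"wx":0,"wy":0,"wz":0,"hand":1},
    {"x":0,"y":0,"z":-0.04,"wx":0,"wy":0,"wz":0,"hand":1},
    {"x":0.03,"y":-0.01,"z":0,"wx":0,"wy":0,"wz":0,"hand":1},
    {"x":0.04,"y":-0.02,"z":0,"wx":0,"wy":0,"wz":0,"hand":1},
    {"x":0.04,"y":-0.02,"z":0,"wx":0,"wy":0,"wz":0,"hand":1},
    {"x":0.04,"y":-0.02,"z":0,"wx":0,"wy":0,"wz":0,"hand":1},
    {"x":0.04,"y":-0.02,"z":0,"wx":0,"wy":0,"wz":0,"hand":1},
    {"x":0.04,"y":-0.02,"z":0,"wx":0,"wy":0,"wz":0,"hand":1},
    {"x":0.04,"y":-0.02,"z":0,"wx":0,"wy":0,"wz":0,"hand":1},
    {"x":0,"y":0,"z":0,"wx":0,"wy":0,"wz":0,"hand":1},
    {"x":0,"y":0,"z":0,"wx":0,"wy":0,"wz":0,"hand":1}
  ]
}}

```text
time_s: 31.05
eef_pos: [0.3423, 0.4681, 0.2255]
tcp_rot: [0.733, 0.68, -0.0, 0.0]
ft_force: [1.2, -0.6, -0.4]
opening: 0.0853
```

Run:
```python
from ov import *
s=read_state(); print(s['time_s'],s['eef_pos'],s['opening'],s['ft_force'])
ims=[]
for n in('scene','top'):
    p,d=snapshot(n); W=cloud(n,d); hs=cv2.cvtColor(p,cv2.COLOR_RGB2HSV)
    u,v=px(n,(.54,.08,.05))[0].astype(int)
    cv2.imwrite(f'pics/{n}16.png',cv2.resize(p[v-75:v+75,u-100:u+100,::-1],(800,600),interpolation=2))
    m=sel(W,(.452,.189),.08,.03,.07)&(hs[...,1]>130)&(hs[...,0]<35); print(n,'lid',m.sum(),rect(W[m]),np.percentile(W[m][:,2],[5,50,95]))
    for o,c in dict(white=(.666,-.065),green=(.654,.0125),blue=(.642,.091),red=(.629,.171)).items():
        m=sel(W,c,.035,.1185,.126); print(o,m.sum(),circ(W[m]),np.median(W[m][:,2]))
```

```text
31.05 [0.3423 0.4681 0.2255] 0.08528937344150572 [ 1.1812 -0.6458 -0.4291]
scene lid 236 (array([0.4545, 0.189 ]), array([106.3676,  49.6552]), np.float32(-4.591858)) [0.0441 0.0479 0.0522]
white 110 (array([ 0.6698, -0.0655]), 20.60164451599121) 0.12157258094328749
green 102 (array([0.6551, 0.0127]), 20.58372688293457) 0.12200080825681123
blue 98 (array([0.6434, 0.0902]), 19.681753158569336) 0.12217869724330897
red 89 (array([0.6294, 0.1702]), 20.99884033203125) 0.1218878261943887
top lid 532 (array([0.4517, 0.1888]), array([106.2076,  45.6664]), np.float32(-4.411354)) [0.0442 0.0469 0.0503]
white 145 (array([ 0.6647, -0.0644]), 18.549636840820312) 0.12103160595963883
green 148 (array([0.6517, 0.0124]), 18.722373962402344) 0.12151223046465234
blue 144 (array([0.6399, 0.0911]), 18.53913688659668) 0.12125503392257078
red 144 (array([0.6269, 0.1705]), 18.582307815551758) 0.12126239053516577
```

View pics/scene16.png

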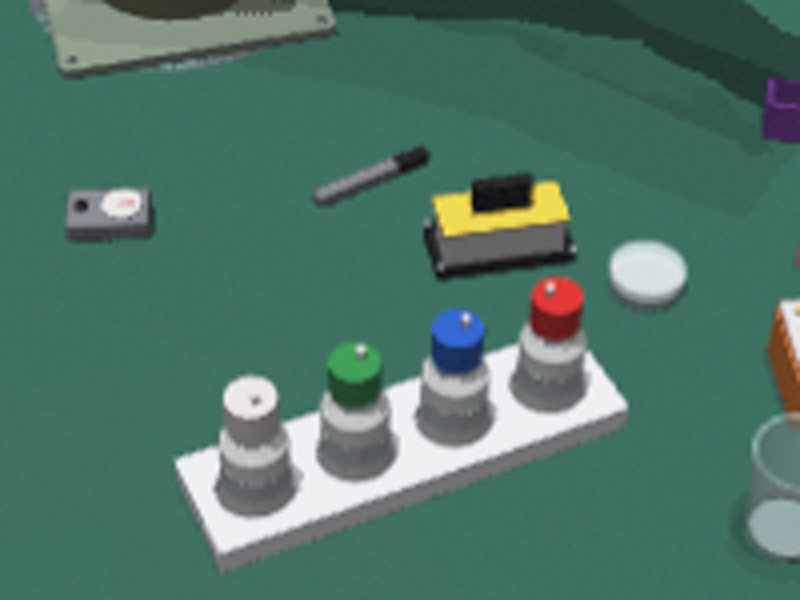

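View pics/top16.png

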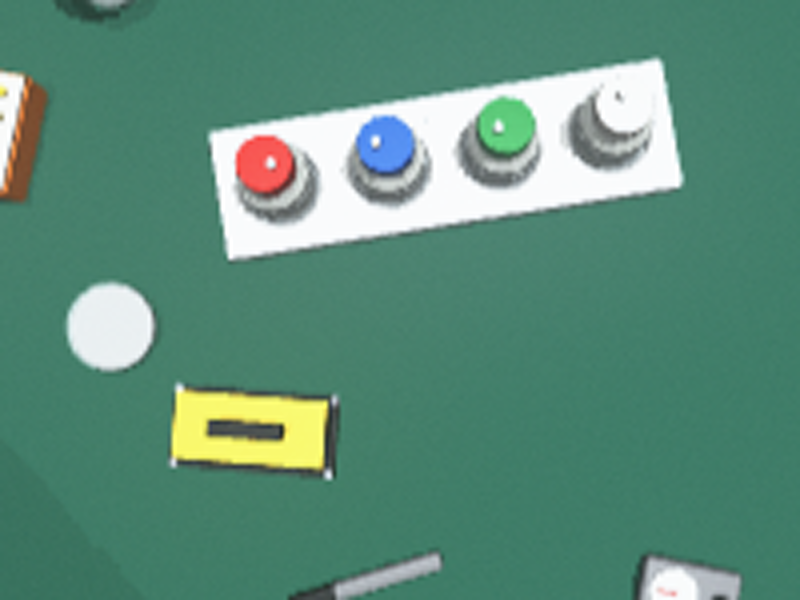

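The views agree. Order in the bed is white, green, blue, red, with every cap top at 0.121–0.122 m. The lid is level on the trough inside the carrier, and the gripper is clear.

```bash
python3 -c "
from plant import *
print(finish_job())"
```

```text
the job is handed in; nothing more can be done
None
```

The bench is set out as asked, and I handed the job in at about 31 s of the 112 s allowed. I put the green-capped bottle in the recess next to the white one and the blue-capped bottle between green and red. I then seated the white trough in the carrier, closed it with the yellow lid, let go and moved the arm clear.

**Last checks, both cameras:**
- **Bottles:** all four stand upright, with cap tops at about 0.121–0.122 m where 0.122 m is expected. By the camera readings the white- and red-capped ones are where they started, within about 2 mm.
- **Lid:** it sits within 1 mm of the trough's measured centre and at its angle. Its plate top reads 0.047–0.048 m against 0.049 m expected, within camera error.
- **Forces:** the largest I read was about 26 N, in the brief press when seating the trough. Forces were read only at the end of each move.

**What disagreed:** the two cameras differ by about 3 mm in x. I corrected for this from close views of each part held over its recess, carrier or trough. The first move call was refused because rows must give every field, and nothing moved.

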